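# Load the soap stamping mould and snap its cover shut

## Task

Lay the thick round soap blank flat in the round recess of the stamping mould, setting it down rather than dropping it. Then swing the sprung cover down by its bar until the side catches snap over and hold it fully shut, keep it pressed there for half a second with 15 to 40 N (never more) so that it beds in, and let go. Leave the other soaps, cartons and tools where they are.

Things in the scene. Friction and masses are not known exactly. Their poses are not given: they have to be found in the camera images.
- blank: the thick round soap blank, cream and unstamped: a plain cylinder 54 mm across and 30 mm high, about 75 g, lying flat on the table left or right of the mould; origin at the centre of its underside, z up
- mould: the stamping mould, fixed: aluminium base 150 mm (x) by 120 mm (y), 25 mm high, recess in its middle, hinge at its far (+x) edge; at x = -55 mm, y = +-83 mm two dark steel posts 78 mm high, each with a sprung ball facing inwards (centre at y = +-69 mm, z = 67 mm). Origin at the centre of its underside; x points from the front (bar side, nearer the robot) to the hinge, z up
- recess (a point): centre of the floor of the mould's round recess: 62 mm across, 5 mm deep, its floor 20 mm above the table. The seated blank's top is 50 mm above the table, 3 mm below the die disc of the shut cover. Axes as the mould's
- cover (a joint): opening angle of the cover (rad): 0 fully shut, 1.05 (60 degrees) fully open at its stop, where a weak spring pushes it unless the catches hold it. Open, it leans over the recess and bars the way straight down: come in tilted 25 to 45 degrees, fingers pointing forward (mould's +x) and down. The catches resist over the last 0.12 rad, about 12 N at the bar, then snap
- cover_hinge (a point): middle of the cover's hinge axis, along the mould's y, 65 mm behind the recess centre, 62 mm above the table; the cover is an aluminium plate 94 mm wide (y), 8 mm thick, reaching 123 mm from this axis, with a brass die disc (48 mm across, 5 mm thick) underneath and two brass studs (12 mm balls) on ears at its front corners (120 mm across)
- cover_bar (a point): centre of the black round bar along the cover's free front edge: 12 mm thick, 90 mm long along y, 145 mm from the hinge axis, about which it swings on an arc. Fully open it is about 188 mm above the table, over the recess; shut, 62 mm above the table and 80 mm in front of the recess centre
- soap_a: loose bystander: small finished round soap, 42 mm across and 18 mm high, with a stamped ring; origin at the centre of its underside; leave it alone
- soap_b: loose bystander: another small finished round soap like soap_a (42 mm across, 18 mm high); origin at the centre of its underside; leave it alone
- bar_soap: loose bystander: rectangular soap bar 50 x 80 x 30 mm (x, y, z); origin at the centre of its underside; leave it alone
- carton_a: loose bystander: small white carton 62 x 62 x 36 mm; origin at the centre of its underside; leave it alone
- carton_b: loose bystander: small white carton 62 x 62 x 36 mm; origin at the centre of its underside; leave it alone
- brush: loose bystander: flat brush with a wooden handle, 200 mm long along its x, 42 mm wide, 20 mm high; origin under its middle; leave it alone
- scraper: loose bystander: spatula with a wooden handle, 280 mm long along its x, 65 mm wide; origin under its middle; leave it alone
- bottle: loose bystander: white plastic bottle, 52 mm across and 100 mm high, upright; origin at the centre of its underside; leave it alone

How it is judged:
By the outcome, as a careful person would: the job done as asked, in the order asked, and still so for the second after the job is handed in, with the robot touching nothing.
It also fails if it takes over 54 s, if anything falls off the work surface, if the arm or the gripper's body presses on something with over 40 N, if the wrist force passes 120 N, or if a joint passes its speed limit or range.

## Robot

A 6-joint arm with a two-finger parallel gripper is mounted at the origin on the work surface. World frame = base frame: x ahead of the robot, y to its left, z up, the work surface at z = 0. Lengths are in m, angles in degrees, forces in N, time in s.
With the tool pointing down it reaches from about 0.4 to 0.825 m from the base axis. Payload 7 kg.
Tool frame: the origin (TCP) lies on the centre line of the jaws, within the pads' length; the fingertips stand 22 mm ahead of it and the grasp point (between the pads) lies 3 mm ahead of it (ctrl.finger_overhang is the distance from the TCP to the fingertips, in m); z points along the fingers, y is the line along which they close (so a half turn about z gives the same grasp; the last joint's range is limited). The gripper opens to 88 mm and grips with 3 to 60 N. Pads are 19 mm wide; open, the fingers measure 130 mm over their backs; the gripper's body (78 mm by 193 mm) begins 47 mm behind the grasp point.
Start: joints at [-48.409, 20.546, 0.682, 0, -70.136, -16.507], TCP at [0.286, -0.611, 0.249] pointing down, gripper open.
Joint ranges: [-176.03, 176.03], [-82.01, 121.73], [-58.28, 71.71], [-173.87, 95.51], [-174.79, -0.11], [-173.66, 173.66]. Speed limits (degrees/s): [136.94, 136.94, 172.46, 180, 180, 180].

## Interface

Orientations are given as [roll, pitch, yaw] about the fixed x, y, z axes, in that order (R = Rz(yaw) Ry(pitch) Rx(roll)).
In Python, from plant import ctrl gives the robot as it stands. The module is installed in compiled form; this text tells all that it offers.
- The arm moves only by the shell command python3 -m creep 'ROWS'. ROWS is JSON, a list of rows, each an object with "grip": the closure, from 0 (fully open) to 1 (shut); "delta_pos": the shift along the tool's x, y, z scaled (see below), a list of three; "rotation": the turn, a rotation vector about the tool's x, y, z scaled (see below), a list of three. A call has 1 to 5 rows; each row is the pose to reach, as a shift and turn from the pose commanded when the call began, along the tool's axes at that moment; what a row does not reach only later rows make up. The controller multiplies each number of a shift by 10 cm and each number of a turn by pi/2 rad. A row lasts 1/10 s, in which the tool goes at most 50 mm and 8.59 degrees, less where a joint would pass 70% of its speed; a pose out of reach is approached as far as the arm can. A call with a number of a shift or a turn outside -1 to 1 is refused whole. A call with a gripper value outside its range is refused whole. The fingers move at their own pace and stop on an object; the grip force is fixed at half the most. Time passes only in rows, so rows that repeat a pose let the fingers close. It gives the time, the measured TCP pose, the force, the opening and the grip force at its end, in the units of the state.
- ctrl.get_obs(): the state, without advancing time (a new reading comes with each control period).
- ctrl.snapshot(name): name is "scene" or "top"; returns a dict with "color" (420x560x3 uint8, red, green, blue), "intrinsics" (3x3 intrinsics, pixels), "R" (3x3) and "t" (3): a world point X has camera coordinates R X + t. Camera axes: x right, y down, z forward; pixel columns grow to the right and rows downward; lengths in m; the calibration is good to about 2 mm. A picture is of the moment at which its call begins. There is no depth.
- ctrl.close_job(): hands the job in; it is judged then, once.
The state is a dict: "clock": time; "joint_pos": joint angles; "qvel": joint speeds; "tau": joint torques, N m; "tool_pos": TCP position; "orientation": TCP orientation; "force": force on the tool from outside, world axes, zero at the start; "moment": the same for the moment, N m; "opening": finger opening in m; "gripper_force": force on a finger pad.
Only numpy, scipy, OpenCV 4.12 (cv2) and the standard library are available. Lean on these libraries where they do the work, as an engineer would, in place of code of your own. Each camera call takes 0.05 s, during which the arm holds its last target. There are 200 camera calls.

## Working session

There is one attempt and no reset: what is moved stays moved. The work goes in short steps, Python scripts to look and compute and a shell command to move; the robot and the scene stay as the last step left them, time stands still between calls to the robot, and variables do not carry over. Pictures are saved under pics/ and viewed, at most 10 in all, crops included, and the job is handed in when it is done.

```bash
mkdir -p pics; cat > h.py <<'E'
import numpy as np, cv2
from plant import ctrl
from scipy.spatial.transform import Rotation as Ro
def snap(n,f,crop=None,s=1):
    d=ctrl.snapshot(n); np.savez('pics/cal_'+n+'.npz',K=d['intrinsics'],R=d['R'],t=d['t'])
    im=d['color'][:,:,::-1]
    cv2.imwrite('pics/full_'+f,im)
    if crop: im=im[crop[1]:crop[3],crop[0]:crop[2]]
    cv2.imwrite('pics/'+f,cv2.resize(im,None,fx=s,fy=s,interpolation=cv2.INTER_CUBIC))
def cal(n):
    c=np.load('pics/cal_'+n+'.npz'); return c['K'],c['R'],c['t']
def back(n,u,v,z):
    K,R,t=cal(n); C=-R.T@t; d=R.T@np.linalg.solve(K,[u,v,1.]); return C+d*(z-C[2])/d[2]
def proj(n,X):
    K,R,t=cal(n); p=K@(R@np.array(X,float)+t); return p[:2]/p[2]
def tool():
    o=ctrl.get_obs(); return np.array(o['tool_pos']),Ro.from_euler('xyz',o['orientation'],degrees=True)
def goto(p,rpy):
    """shift/turn in row units from the measured pose"""
    P,R=tool(); T=Ro.from_euler('xyz',rpy,degrees=True) if not isinstance(rpy,Ro) else rpy
    d=R.inv().apply(np.array(p)-P)/0.1; r=(R.inv()*T).as_rotvec()/(np.pi/2)
    print('d',d.round(3),'r',r.round(3),'rows',np.ceil(max(np.linalg.norm(d)*2,np.linalg.norm(r)*90/8.59)))
E
python3 - <<'E'
from h import *
print(ctrl.get_obs())
snap('scene','s1.png',None,1.4);snap('top','t1.png',None,1.4)
for n in('scene','top'):
    K,R,t=cal(n);print(n,K[0,0],(-R.T@t).round(3),R.round(2).tolist())
E
```

```text
{'clock': 0.0, 'joint_pos': array([-4.84100695e+01,  2.05893543e+01,  6.32977015e-01, -2.00417637e-02,
       -7.01352763e+01, -1.65047734e+01]), 'qvel': array([ 0.01088903, -0.00661864,  0.00701431,  0.03491212,  0.12061   ,
        0.02682875]), 'tau': array([ 3.86285219e-04, -5.82716346e+01,  2.93060070e+01,  6.99741930e+00,
        6.86577841e-03, -1.55766948e-04]), 'tool_pos': array([ 0.28593552, -0.61093921,  0.24764034]), 'orientation': array([ 1.79906770e+02, -7.97655642e-03, -1.54921662e+02]), 'force': array([ 0.76389416, -0.47464147,  0.72650028]), 'moment': array([ 0.0427277 ,  0.00751599, -0.00072525]), 'gripper_force': 0.0, 'opening': 0.08754799207196137}
scene 457.46866904605844 [1.153 0.494 0.926] [[-0.68, 0.73, 0.02], [0.55, 0.52, -0.65], [-0.49, -0.44, -0.76]]
top 436.76154825935714 [0.426 0.004 1.239] [[0.02, -1.0, -0.02], [-0.99, -0.02, -0.12], [0.12, 0.02, -0.99]]
```

View pics/t1.png

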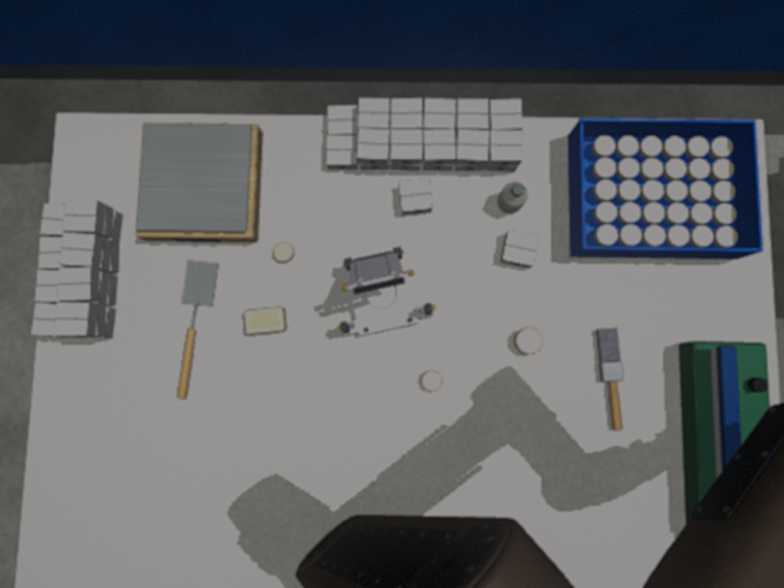

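View pics/s1.png

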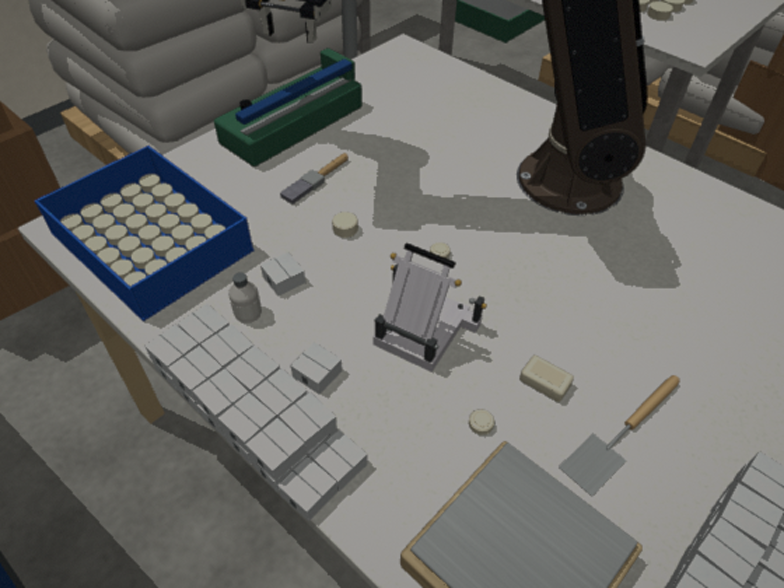

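The top view shows the blank at about (529,341), the mould around (385,290), and its posts at (345,328) and (428,310). In the scene view the blank is at (345,222). I'll enlarge both views.

```bash
python3 - <<'E'
import cv2
a=cv2.imread('pics/full_t1.png')[165:260,225:405]; b=cv2.imread('pics/full_s1.png')[135:265,220:370]
cv2.imwrite('pics/t2.png',cv2.convertScaleAbs(cv2.resize(a,None,fx=4,fy=4,interpolation=cv2.INTER_CUBIC),alpha=1.4))
cv2.imwrite('pics/s2.png',cv2.convertScaleAbs(cv2.resize(b,None,fx=4.5,fy=4.5,interpolation=cv2.INTER_CUBIC),alpha=1.4))
E
```

```text
(no output)
```

View pics/t2.png

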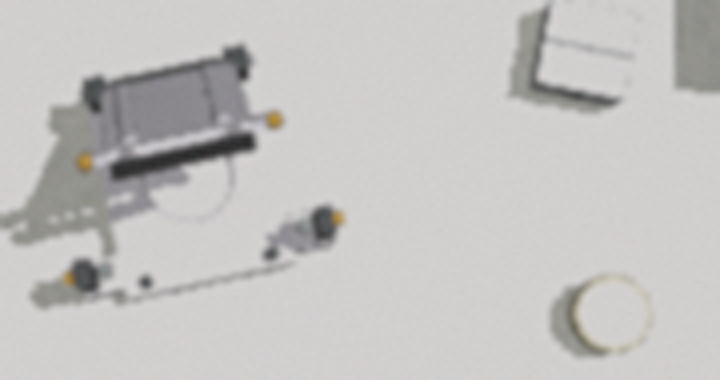

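View pics/s2.png

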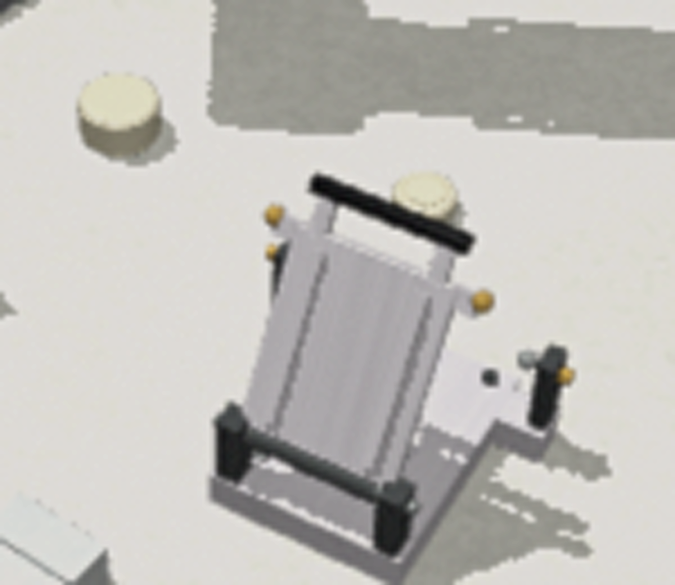

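Top crop: bar ends at (112,170) and (255,141), post tops at (83,275) and (324,222), recess centre about (191,177), blank top at (613,313). Scene crop: bar ends at (318,184) and (468,244), left post top at (555,352), blank top at (119.5,101).

```bash
python3 - <<'E'
from h import *
from scipy.optimize import least_squares
T=lambda u,v:(u/4+225,v/4+165); S=lambda u,v:(u/4.5+220,v/4.5+135)
L=[('top',T(114,170),(-.0075,.045,.1876)),('top',T(253,141),(-.0075,-.045,.1876)),('top',T(83,275),(-.055,.083,.078)),('top',T(324,222),(-.055,-.083,.078)),('top',T(191,177),(0,0,.025)),
('scene',S(320,185),(-.0075,-.045,.1876)),('scene',S(466,243),(-.0075,.045,.1876)),('scene',S(555,352),(-.055,.083,.078))]
def f(p):
    c,s=np.cos(p[2]),np.sin(p[2]); r=[]
    for n,uv,(x,y,z) in L: r+=list(proj(n,(p[0]+c*x-s*y,p[1]+s*x+c*y,z))-uv)
    return r
r=least_squares(f,[.55,.1,0],loss='soft_l1');print('mould',r.x[:2].round(4),np.degrees(r.x[2]));print(np.reshape(r.fun,(-1,2)).round(1) if 0 else np.reshape(f(r.x),(-1,2)).round(1))
print('blank',back('top',*T(613,313),.03),back('scene',*S(119.5,101),.03))
E
```

```text
mould [0.5674 0.0438] 13.002132746513938
[[-1.1  0.6]
 [ 0.4  0.1]
 [-0.6 -0.5]
 [ 0.1 -0.3]
 [-0.8 -0.3]
 [-1.6 -2.1]
 [ 0.8 -0.6]
 [-0.7  0. ]]
blank [ 0.47658438 -0.25050892  0.03      ] [ 0.4813959  -0.24352059  0.03      ]
```

```bash
cat > ov.py <<'E'
from h import *
def ov(M,yaw,B,f,files=('pics/full_t1.png','pics/full_s1.png'),s=5):
    a=np.radians(yaw);Rm=np.array([[np.cos(a),-np.sin(a),0],[np.sin(a),np.cos(a),0],[0,0,1]])
    W=lambda P:[Rm@p+[*M,0] for p in np.array(P,float)]
    th=np.linspace(0,2*np.pi,60)
    circ=lambda c,r,z:[(c[0]+r*np.cos(t),c[1]+r*np.sin(t),z) for t in th]
    box=lambda z:[(-.075,-.06,z),(.075,-.06,z),(.075,.06,z),(-.075,.06,z),(-.075,-.06,z)]
    curves=[circ(B,.027,.03),circ(B,.027,0),W(circ((0,0),.031,.025)),W(box(.025)),W([(-.0075,-.045,.1876),(-.0075,.045,.1876)]),W([(-.055,.083,0),(-.055,.083,.078)]),W([(-.055,-.083,0),(-.055,-.083,.078)]),W([(.065,-.05,.062),(.065,.05,.062)])]
    o=[]
    for n,fl,crops in (('top',files[0],[(300,185,60,48) ,(405-60,212,60,60)]),('scene',files[1],[(262,170,90,90),(230,140,50,40)])):
        im=cv2.imread(fl); 
        if n=='top': crops=[(235,172,90,75),(345,215,70,60)]
        for x,y,w,h in crops:
            c=cv2.convertScaleAbs(cv2.resize(im[y:y+h,x:x+w],None,fx=s,fy=s,interpolation=cv2.INTER_CUBIC),alpha=1.3)
            for k in curves:
                p=[((proj(n,q)-[x,y]+.5)*s).astype(int) for q in k]; cv2.polylines(c,[np.array(p)],False,(0,0,255),1)
            o.append(c)
    H=lambda a,b:np.hstack([a,np.vstack([b,np.zeros((a.shape[0]-b.shape[0],b.shape[1],3),np.uint8)])]) 
    A=H(o[0],o[1]);B_=H(o[2],o[3]);w=max(A.shape[1],B_.shape[1])
    P=lambda x:np.hstack([x,np.zeros((x.shape[0],w-x.shape[1],3),np.uint8)])
    O=np.vstack([P(A),P(B_)]);k=min(800/O.shape[1],600/O.shape[0],1);cv2.imwrite('pics/'+f,cv2.resize(O,None,fx=k,fy=k,interpolation=cv2.INTER_AREA))
E
python3 -c "
from ov import *
ov((.5674,.0438),13,(.479,-.247),'o1.png',s=4)"
```

```text
(no output)
```

View pics/o1.png

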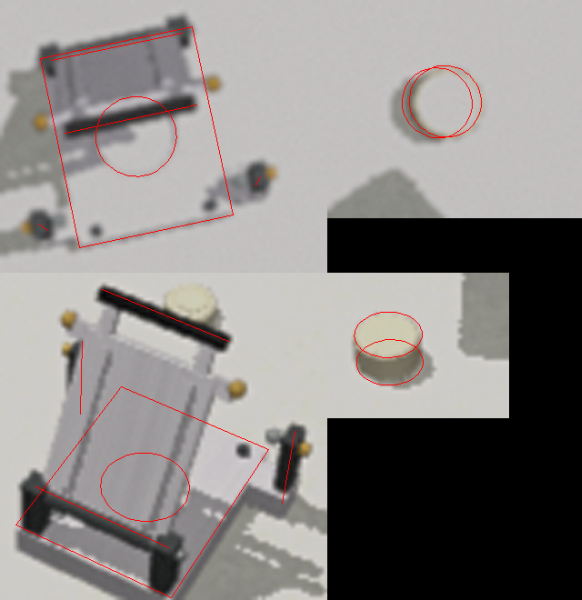

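```bash
cat >> h.py <<'E'
M=np.array([.5674,.0438,0]);YAW=13.0;B=np.array([.479,-.247,0])
def ori(T,yaw=YAW):
    a,t=np.radians(yaw),np.radians(T); xm=np.array([np.cos(a),np.sin(a),0]);zz=np.array([0,0,1.])
    return Ro.from_matrix(np.c_[-np.cos(t)*xm-np.sin(t)*zz,np.cross(zz,xm),np.sin(t)*xm-np.cos(t)*zz])
def tcp(pt,R,off): return np.array(pt)-R.apply(off)
OFF=np.array([.002,0,.0167])
E
python3 - <<'E'
from h import *
R=ori(25); g=tcp(B+[0,0,.022],R,OFF); print(g); goto(g-R.apply([0,0,.08]),R)
E
```

```text
[ 0.47388932 -0.24817989  0.03798058]
d [-2.909  2.558  1.376] r [ 0.03  -0.277  0.132] rows 9.0
```

```bash
python3 -m creep '[{"grip":0,"delta_pos":[-0.97,0.85,0.45],"rotation":[0,0,0]},{"grip":0,"delta_pos":[-0.97,0.85,0.45],"rotation":[0,0,0]},{"grip":0,"delta_pos":[-0.97,0.85,0.45],"rotation":[0,0,0]}]'
python3 -m creep '[{"grip":0,"delta_pos":[-0.97,0.85,0.45],"rotation":[0,0,0]},{"grip":0,"delta_pos":[-0.97,0.85,0.45],"rotation":[0,0,0]},{"grip":0,"delta_pos":[-0.97,0.85,0.45],"rotation":[0,0,0]}]'
python3 -m creep '[{"grip":0,"delta_pos":[-0.97,0.85,0.3],"rotation":[0.03,-0.277,0.132]},{"grip":0,"delta_pos":[-0.97,0.85,0.3],"rotation":[0.03,-0.277,0.132]},{"grip":0,"delta_pos":[-0.97,0.85,0.3],"rotation":[0.03,-0.277,0.132]},{"grip":0,"delta_pos":[-0.97,0.85,0.3],"rotation":[0.03,-0.277,0.132]},{"grip":0,"delta_pos":[-0.97,0.85,0.3],"rotation":[0.03,-0.277,0.132]}]'
python3 - <<'E'
from h import *
R=ori(25); g=tcp(B+[0,0,.022],R,OFF); goto(g-R.apply([0,0,.05]),R); goto(g,R)
E
```

```text
clock: 0.4
tool_pos: [0.3379, -0.4909, 0.2021]
orientation: [179.9, -0.0, -154.9]
force: [1.1, -0.5, 1.6]
opening: 0.0878
gripper_force: 0.0
clock: 0.7
tool_pos: [0.3898, -0.3726, 0.1575]
orientation: [179.9, -0.0, -154.9]
force: [0.8, -0.3, -0.2]
opening: 0.0878
gripper_force: 0.0
clock: 1.2
tool_pos: [0.4408, -0.2565, 0.1285]
orientation: [-180.0, 25.1, -167.0]
force: [1.4, -0.6, 0.8]
opening: 0.0876
gripper_force: 0.0
d [0.074 0.007 0.464] r [-0.     0.001 -0.   ] rows 1.0
d [0.074 0.007 0.964] r [-0.     0.001 -0.   ] rows 2.0
```

```bash
python3 -m creep '[{"grip":0,"delta_pos":[0.074,0.007,0.4],"rotation":[0,0,0]},{"grip":0,"delta_pos":[0.074,0.007,0.7],"rotation":[0,0,0]},{"grip":0,"delta_pos":[0.074,0.007,0.95],"rotation":[0,0,0]},{"grip":0,"delta_pos":[0.074,0.007,0.95],"rotation":[0,0,0]}]'
python3 - <<'E'
from h import *
R=ori(25); g=tcp(B+[0,0,.022],R,OFF); goto(g,R)
snap('scene','s3.png',(200,120,300,200),6);snap('top','t3.png',(330,190,430,270),6)
a=cv2.imread('pics/s3.png');b=cv2.imread('pics/t3.png');cv2.imwrite('pics/c3.png',cv2.resize(np.hstack([a,b]),(800,320),interpolation=cv2.INTER_AREA))
E
```

```text
clock: 1.6
tool_pos: [0.4738, -0.2488, 0.0362]
orientation: [179.9, 24.7, -167.0]
force: [-0.8, 0.4, 0.4]
opening: 0.0878
gripper_force: 0.0
d [-0.009  0.006 -0.015] r [ 0.001 -0.003 -0.   ] rows 1.0
```

View pics/c3.png

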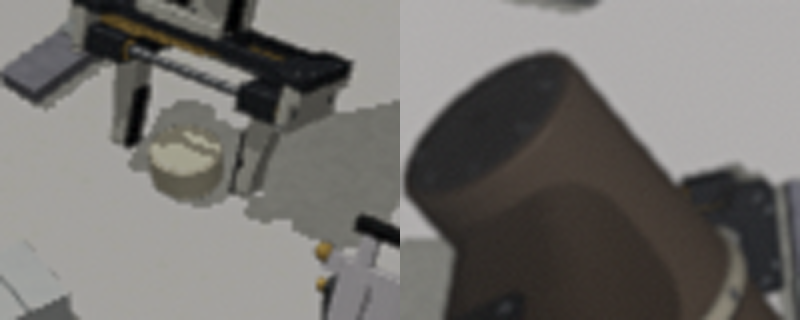

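The fingers straddle the blank: it sits at (185,165) in the left panel, with a finger on each side. Next I close.

```bash
python3 -m creep '[{"grip":0.2,"delta_pos":[-0.01,0.005,-0.01],"rotation":[0,0,0]},{"grip":1,"delta_pos":[-0.01,0.005,-0.01],"rotation":[0,0,0]},{"grip":1,"delta_pos":[-0.01,0.005,-0.01],"rotation":[0,0,0]},{"grip":1,"delta_pos":[-0.01,0.005,-0.01],"rotation":[0,0,0]},{"grip":1,"delta_pos":[-0.01,0.005,-0.01],"rotation":[0,0,0]}]'
python3 -m creep '[{"grip":1,"delta_pos":[0,0,0],"rotation":[0,0,0]},{"grip":1,"delta_pos":[0,0,0],"rotation":[0,0,0]},{"grip":1,"delta_pos":[0,0,0],"rotation":[0,0,0]}]'
python3 - <<'E'
from h import *
print(tool()[0],ctrl.get_obs()['orientation'])
E
```

```text
clock: 2.2
tool_pos: [0.4747, -0.2486, 0.0413]
orientation: [-179.9, 25.1, -167.0]
force: [-1.0, 1.4, 4.9]
opening: 0.0534
gripper_force: 27.4
clock: 2.5
tool_pos: [0.4747, -0.2486, 0.0413]
orientation: [-179.9, 25.1, -166.9]
force: [-2.2, 0.1, 6.8]
opening: 0.0534
gripper_force: 30.0
[ 0.47474821 -0.24856227  0.04131607] [-179.88321668   25.08035423 -166.94568868]
```

```bash
python3 -m creep '[{"grip":1,"delta_pos":[-0.1,0,-0.2],"rotation":[0,0,0]},{"grip":1,"delta_pos":[-0.3,0,-0.64],"rotation":[0,0,0]},{"grip":1,"delta_pos":[-0.42,0,-0.906],"rotation":[0,0,0]},{"grip":1,"delta_pos":[-0.42,0,-0.906],"rotation":[0,0,0]},{"grip":1,"delta_pos":[-0.42,0,-0.906],"rotation":[0,0,0]}]'
python3 - <<'E'
from h import *
P,R=tool(); p=P; 
snap('scene','s4.png',(190,60,310,150),6)
E
```

```text
clock: 3.0
tool_pos: [0.4741, -0.2479, 0.1411]
orientation: [-179.9, 25.1, -167.0]
force: [0.1, 0.3, -1.4]
opening: 0.0529
gripper_force: 30.0
```

View pics/s4.png

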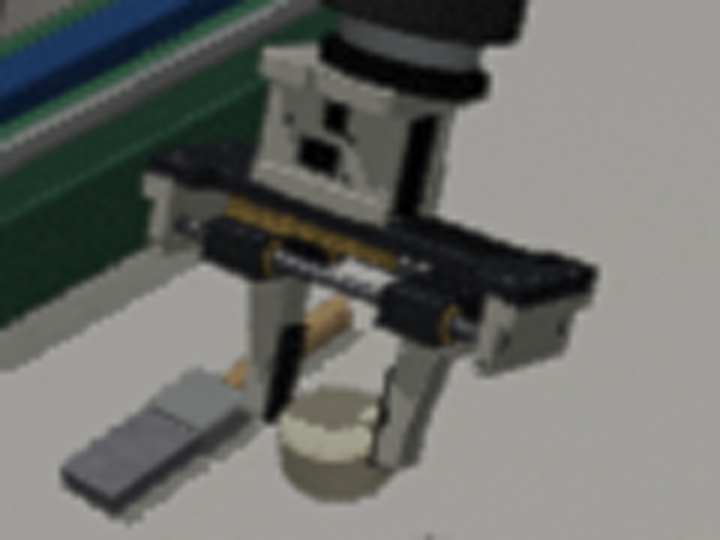

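```bash
python3 - <<'E'
from h import *
th=np.linspace(0,2*np.pi,90)
for tilt in(0,4,-4):
  c=np.array([.4784,-.2463,.0998]);a=np.radians(13);ym=[-np.sin(a),np.cos(a),0]
  Q=Ro.from_rotvec(np.radians(tilt)*np.array(ym)); piv=c+[0,0,.023]
  for z in(.03,0):
    p=np.array([(proj('scene',piv+Q.apply([.027*np.cos(t),.027*np.sin(t),z-.023]))-[190,60]+.5)*6 for t in th]); print(tilt,z,p.min(0).round(),p.max(0).round())
E
```

```text
0 0.03 [275. 381.] [394. 456.]
0 0 [279. 432.] [395. 507.]
4 0.03 [275. 379.] [393. 459.]
4 0 [281. 428.] [397. 508.]
-4 0.03 [276. 383.] [394. 452.]
-4 0 [277. 437.] [393. 506.]
```

```bash
python3 - <<'E'
from h import *
from scipy.optimize import least_squares
T=lambda u,v:(u/4+224.5,v/4+164.5); S=lambda u,v:(u/4.5+219.5,v/4.5+134.5)
L=[('top',T(114,170),(-.0075,.045,.1876)),('top',T(253,141),(-.0075,-.045,.1876)),('top',T(83,275),(-.055,.083,.078)),('top',T(324,222),(-.055,-.083,.078)),('top',T(191,177),(0,0,.025)),('top',T(121,299),(-.075,.06,.025)),
('scene',S(320,185),(-.0075,-.045,.1876)),('scene',S(466,243),(-.0075,.045,.1876)),('scene',S(555,352),(-.055,.083,.078)),('scene',S(210,478),(.075,-.06,.025)),('scene',S(396,556),(.075,.06,.025))]
def f(p,cams=('top','scene')):
    c,s=np.cos(p[2]),np.sin(p[2]); r=[]
    for n,uv,(x,y,z) in L:
        if n in cams: r+=list(proj(n,(p[0]+c*x-s*y,p[1]+s*x+c*y,z))-uv)
    return r
for cams in (('top','scene'),('top',),('scene',)):
    r=least_squares(f,[.55,.1,0],loss='soft_l1',args=(cams,));print(cams,r.x[:2].round(4),np.degrees(r.x[2]).round(2));print(np.reshape(f(r.x,cams),(-1,2)).round(1).tolist())
T2=T(613,313);print(back('top',*T2,.03),back('scene',*S(119.5,101),.03))
E
```

```text
('top', 'scene') [0.5685 0.0444] 13.03
[[-0.8, 0.6], [0.7, 0.1], [-0.3, -0.4], [0.3, -0.2], [-0.5, -0.2], [1.4, 0.1], [-1.2, -1.2], [1.2, 0.3], [-0.2, 0.9], [-0.4, -1.5], [1.0, 1.3]]
('top',) [0.5685 0.0444] 12.68
[[-0.9, 0.5], [0.7, 0.2], [-0.5, -0.6], [0.3, -0.0], [-0.5, -0.2], [1.2, -0.0]]
('scene',) [0.5689 0.0442] 13.96
[[-1.6, -1.0], [1.1, 0.1], [-0.5, 0.4], [-0.3, -1.0], [1.5, 1.3]]
[ 0.47793201 -0.24915464  0.03      ] [ 0.48090129 -0.24610342  0.03      ]
```

```bash
cat >> h.py <<'E'
M=np.array([.5685,.0444,0])
xm=np.array([np.cos(np.radians(13)),np.sin(np.radians(13)),0]);ym=np.array([-xm[1],xm[0],0])
E
python3 - <<'E'
from h import *
R=ori(25); s=M-.0045*xm+[0,0,.0613]; print(s); goto(s-R.apply([0,0,.14]),R)
E
```

```text
[0.56411533 0.04338772 0.0613    ]
d [-1.06   2.634 -0.038] r [-0.  0. -0.] rows 6.0
```

```bash
python3 -m creep '[{"grip":1,"delta_pos":[-0.2,0.44,-0.15],"rotation":[0,0,0]},{"grip":1,"delta_pos":[-0.35,0.88,-0.2],"rotation":[0,0,0]},{"grip":1,"delta_pos":[-0.35,0.88,-0.2],"rotation":[0,0,0]}]'
python3 -m creep '[{"grip":1,"delta_pos":[-0.18,0.44,0],"rotation":[0,0,0]},{"grip":1,"delta_pos":[-0.35,0.88,0],"rotation":[0,0,0]},{"grip":1,"delta_pos":[-0.35,0.88,0],"rotation":[0,0,0]}]'
python3 -m creep '[{"grip":1,"delta_pos":[-0.18,0.44,0.05],"rotation":[0,0,0]},{"grip":1,"delta_pos":[-0.36,0.87,0.1],"rotation":[0,0,0]},{"grip":1,"delta_pos":[-0.36,0.87,0.1],"rotation":[0,0,0]},{"grip":1,"delta_pos":[-0.36,0.87,0.1],"rotation":[0,0,0]},{"grip":1,"delta_pos":[-0.36,0.87,0.1],"rotation":[0,0,0]}]'
python3 - <<'E'
from h import *
R=ori(25); s=M-.0045*xm+[0,0,.0613]; goto(s,R)
E
```

```text
clock: 3.35
tool_pos: [0.4768, -0.1522, 0.1731]
orientation: [180.0, 25.0, -166.8]
force: [-0.3, -0.3, -0.6]
opening: 0.053
gripper_force: 30.0
clock: 3.65
tool_pos: [0.4877, -0.062, 0.1871]
orientation: [-179.9, 24.9, -166.8]
force: [0.1, -0.3, -1.7]
opening: 0.053
gripper_force: 30.0
clock: 4.15
tool_pos: [0.5038, 0.028, 0.1928]
orientation: [-179.9, 24.9, -167.0]
force: [0.6, -0.5, -0.9]
opening: 0.0532
gripper_force: 30.0
d [-0.012  0.016  1.455] r [-0.001 -0.001  0.   ] rows 3.0
```

Approach along the tool axis, in two steps, stopping about 15 mm short.

```bash
python3 -m creep '[{"grip":1,"delta_pos":[-0.01,0.015,0.2],"rotation":[0,0,0]},{"grip":1,"delta_pos":[-0.01,0.015,0.4],"rotation":[0,0,0]},{"grip":1,"delta_pos":[-0.01,0.015,0.6],"rotation":[0,0,0]},{"grip":1,"delta_pos":[-0.01,0.015,0.8],"rotation":[0,0,0]},{"grip":1,"delta_pos":[-0.01,0.015,0.8],"rotation":[0,0,0]}]'
python3 -m creep '[{"grip":1,"delta_pos":[0,0,0.15],"rotation":[0,0,0]},{"grip":1,"delta_pos":[0,0,0.3],"rotation":[0,0,0]},{"grip":1,"delta_pos":[0,0,0.45],"rotation":[0,0,0]},{"grip":1,"delta_pos":[0,0,0.5],"rotation":[0,0,0]},{"grip":1,"delta_pos":[0,0,0.5],"rotation":[0,0,0]}]'
python3 - <<'E'
from h import *
R=ori(25); s=M-.0045*xm+[0,0,.0613]; goto(s,R)
snap('scene','s5.png',(255,140,375,230),6)
E
```

```text
clock: 4.65
tool_pos: [0.5402, 0.0344, 0.1246]
orientation: [179.8, 24.4, -167.1]
force: [0.0, -0.4, -0.7]
opening: 0.053
gripper_force: 30.0
clock: 5.15
tool_pos: [0.5505, 0.0488, 0.0862]
orientation: [177.5, 22.4, -167.2]
force: [-0.1, 1.0, -1.0]
opening: 0.0531
gripper_force: 30.0
d [-0.016 -0.095  0.272] r [ 0.027 -0.029 -0.002] rows 1.0
```

View pics/s5.png

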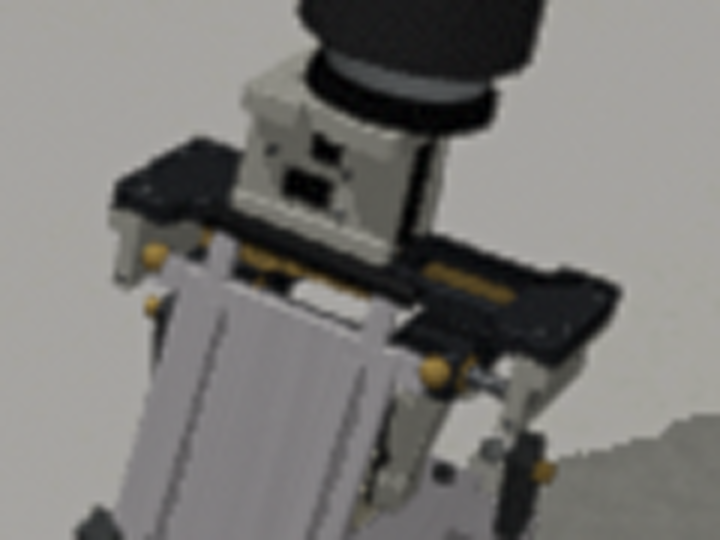

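The view shows the gripper over the front of the mould, with the studs at (155,255) and (435,370). The arm is drifting off its target pose even though there is no contact force. I'll check the joint limits.

```bash
python3 - <<'E'
from h import *
o=ctrl.get_obs();print(o['joint_pos'].round(2),o['tool_pos'],o['force'])
E
```

```text
[  24.71    9.7   -53.48   25.72   -4.82 -126.56] [0.55080592 0.04895005 0.08685422] [ 0.36401017  1.62284892 -0.88587358]
```

```bash
python3 -m creep '[{"grip":1,"delta_pos":[-0.015,-0.095,0],"rotation":[0.027,-0.029,0]},{"grip":1,"delta_pos":[-0.015,-0.095,0],"rotation":[0.027,-0.029,0]},{"grip":1,"delta_pos":[-0.015,-0.095,0],"rotation":[0.027,-0.029,0]},{"grip":1,"delta_pos":[-0.015,-0.095,0],"rotation":[0.027,-0.029,0]},{"grip":1,"delta_pos":[-0.015,-0.095,0],"rotation":[0.027,-0.029,0]}]'
python3 - <<'E'
from h import *
R=ori(25); s=M-.0045*xm+[0,0,.0613]; goto(s,R)
o=ctrl.get_obs();print(o['joint_pos'].round(2))
E
```

```text
clock: 5.7
tool_pos: [0.5481, 0.044, 0.0962]
orientation: [178.1, 22.9, -167.2]
force: [-0.2, -0.5, -1.4]
opening: 0.053
gripper_force: 30.0
d [-0.006 -0.054  0.38 ] r [ 0.021 -0.023 -0.002] rows 1.0
[  23.52    8.21  -55.17   30.95   -4.36 -130.71]
```

```bash
cat > kin.py <<'E'
from h import *
from scipy.optimize import least_squares
def fk(q,p):
    d,a1,h1,L2,L3,e,Lt=p; q=np.radians(q); Z=lambda a:Ro.from_rotvec([0,0,a]); Y=lambda a:Ro.from_rotvec([0,a,0]); X=lambda a:Ro.from_rotvec([a,0,0])
    R=Z(q[0]); P=R.apply([a1,d,h1]); R=R*Y(q[1]); P=P+R.apply([0,0,L2]); R=R*Y(-q[2]); P=P+R.apply([L3,0,e])
    R=R*X(SG[0]*q[3])*Y(-q[4])
    P=P+R.apply([Lt,0,0]); R=R*X(SG[1]*q[5])
    return P,R*Ro.from_matrix(np.array([[0,0,1],[0,1,0],[-1,0,0]]).astype(float))
SG=[1,1]
E
cat > data.py <<'E'
D=[([-48.41,20.5893,.633,-.02,-70.135,-16.505],[.28594,-.61094,.24764],[179.907,-.008,-154.922]),
([24.71,9.7,-53.48,25.72,-4.82,-126.56],[.55081,.04895,.08685],[177.5,22.4,-167.2]),
([23.52,8.21,-55.17,30.95,-4.36,-130.71],[.5481,.044,.0962],[178.1,22.9,-167.2])]
E
python3 - <<'E'
import kin; from kin import *; from data import D
for s in ((1,1),(1,-1),(-1,1),(-1,-1)):
    kin.SG=s; r=[]
    for q,P,o in D:
        A=fk(q,[0]*7)[1]; r.append((Ro.from_euler('xyz',o,degrees=True).inv()*A).as_rotvec(degrees=True).round(1).tolist())
    print(s,r)
    f=lambda p:np.concatenate([fk(q,p)[0]-P for q,P,o in D])*1000
    x=least_squares(f,[.2,0,.35,.4,.4,0,.25]); print(x.x.round(4),np.abs(x.fun).max().round(2))
E
```

```text
(1, 1) [[0.0, 0.0, 57.0], [-3.4, -3.5, -111.9], [-3.7, -3.7, -109.6]]
[-0.1922  0.2763  0.6156  0.0952  0.3784 -0.0534  0.2777] 4.32
(1, -1) [[0.0, 0.0, 90.0], [-0.8, 5.4, 141.1], [-0.5, 6.2, 151.6]]
[-0.1922  0.2763  0.6156  0.0952  0.3784 -0.0534  0.2777] 4.32
(-1, 1) [[0.0, -0.0, 57.0], [0.1, 0.0, -163.2], [0.0, -0.1, -171.5]]
[-0.1913  0.4537 -0.0317  0.01    0.1677  0.0923 -0.2404] 5.28
(-1, -1) [[0.0, -0.0, 90.0], [-0.0, -0.1, 89.9], [-0.0, 0.0, 90.0]]
[-0.1913  0.4537 -0.0317  0.01    0.1677  0.0923 -0.2404] 5.28
```

```bash
cat > rec.py <<'E'
from h import *; import json
o=ctrl.get_obs(); open('d.jsonl','a').write(json.dumps([o['joint_pos'].tolist(),o['tool_pos'].tolist(),o['orientation'].tolist()])+'\n'); print(o['joint_pos'].round(1))
E
python3 rec.py
python3 -m creep '[{"grip":1,"delta_pos":[0,0,-0.25],"rotation":[0,0,0]},{"grip":1,"delta_pos":[0,0,-0.5],"rotation":[0,0,0]},{"grip":1,"delta_pos":[0,0,-0.8],"rotation":[0,0,0]},{"grip":1,"delta_pos":[0,0,-1],"rotation":[0,0,0]},{"grip":1,"delta_pos":[0,0,-1],"rotation":[0,0,0]}]'; python3 rec.py
python3 -m creep '[{"grip":1,"delta_pos":[0.3,0,-0.5],"rotation":[0,0,0]},{"grip":1,"delta_pos":[0.6,0,-0.8],"rotation":[0,0,0]},{"grip":1,"delta_pos":[0.6,0,-0.8],"rotation":[0,0,0]}]'; python3 rec.py
python3 -m creep '[{"grip":1,"delta_pos":[0,-0.5,0],"rotation":[0,0,0]},{"grip":1,"delta_pos":[0,-1,0],"rotation":[0,0,0]},{"grip":1,"delta_pos":[0,-1,0],"rotation":[0,0,0]}]'; python3 rec.py
python3 -m creep '[{"grip":1,"delta_pos":[-0.5,-0.1,-0.3],"rotation":[0,0.1,0.1]},{"grip":1,"delta_pos":[-1,-0.3,-0.6],"rotation":[0,0.2,0.2]},{"grip":1,"delta_pos":[-1,-0.3,-0.6],"rotation":[0,0.2,0.2]}]'; python3 rec.py
python3 - <<'E'
import kin; from kin import *; import json
kin.SG=(-1,-1)
D=[([-48.41007,20.589354,.632977,-.02,-70.13528,-16.50477],[.28593552,-.61093921,.24764034],0)]+[json.loads(l) for l in open('d.jsonl')]
f=lambda p:np.concatenate([fk(q,p)[0]-P for q,P,o in D])*1000
for x0 in ([.2,0,.35,.4,.4,0,.25],[-.2,0,.3,.35,.4,.05,.3]):
    x=least_squares(f,x0); print(x.x.round(4),x.fun.reshape(-1,3).round(1).tolist())
E
```

```text
[  23.5    8.2  -55.2   31.    -4.4 -130.7]
clock: 6.2
tool_pos: [0.5116, 0.033, 0.1913]
orientation: [178.0, 23.2, -167.1]
force: [0.1, 0.8, -0.9]
opening: 0.0534
gripper_force: 30.0
[  28.5   -4.1  -45.1    9.3  -26.4 -112.7]
clock: 6.5
tool_pos: [0.4243, 0.0092, 0.2418]
orientation: [177.9, 23.4, -167.2]
force: [1.0, 1.5, -0.7]
opening: 0.0532
gripper_force: 30.0
[  33.5  -19.2  -48.5    9.8  -38.4 -116.7]
clock: 6.8
tool_pos: [0.4515, -0.0882, 0.2352]
orientation: [178.1, 22.9, -167.2]
force: [0.1, -0.5, -0.3]
opening: 0.0528
gripper_force: 30.0
[ 11.4 -11.4 -38.9  -3.9 -39.6 -85.7]
clock: 7.1
tool_pos: [0.5285, -0.1039, 0.3313]
orientation: [174.1, 3.5, 175.5]
force: [0.8, -0.0, -1.0]
opening: 0.0533
gripper_force: 30.0
[  6.1   3.5  -8.6  -5.3 -73.4 -99.1]
[-0.1874  0.1349  0.0311  0.567   0.3119  0.0622  0.2663] [[4.3, 1.7, -0.0], [2.8, -19.9, -0.0], [3.4, 11.3, 3.2], [-11.0, 6.0, -17.9], [7.0, 1.5, 17.8], [-5.3, -5.0, -3.1]]
[-0.1874  0.1349  0.0311  0.567   0.3119  0.0622  0.2663] [[4.3, 1.7, -0.0], [2.8, -19.9, -0.0], [3.4, 11.3, 3.2], [-11.0, 6.0, -17.9], [7.0, 1.5, 17.8], [-5.3, -5.0, -3.1]]
```

```bash
cat > kin.py <<'E'
from h import *
from scipy.optimize import least_squares
import json
Z=lambda a:Ro.from_rotvec([0,0,a]); Y=lambda a:Ro.from_rotvec([0,a,0]); X=lambda a:Ro.from_rotvec([a,0,0])
TO=Ro.from_matrix(np.array([[0,0,1],[0,1,0],[-1,0,0]]).astype(float))*Z(-np.pi/2)
def fk(q,p):
    d,a1,h1,L2,L3,e,Lt,wy,wz,b=p; q=np.radians(q)
    R=Z(q[0]); P=R.apply([a1,d,h1]); R=R*Y(q[1]); P=P+R.apply([0,0,L2]); R=R*Y(-q[2]); P=P+R.apply([L3,0,e])
    R=R*X(-q[3]); P=P+R.apply([0,b,0]);R=R*Y(-q[4])
    P=P+R.apply([Lt,wy,wz]); R=R*X(-q[5])
    return P,R*TO
D=[([-48.41007,20.589354,.632977,-.02,-70.13528,-16.50477],[.28593552,-.61093921,.24764034],[179.906770,-.00797,-154.921662])]+[json.loads(l) for l in open('d.jsonl')]
E
python3 - <<'E'
from kin import *
for q,P,o in D: print((Ro.from_euler('xyz',o,degrees=True).inv()*fk(q,[0]*10)[1]).as_rotvec(degrees=True).round(2))
f=lambda p:np.concatenate([np.r_[(fk(q,p)[0]-P)*1000] for q,P,o in D])
for mask in ([1]*7+[0,0,0],[1]*8+[0,0],[1]*9+[0],[1]*7+[0,1,0]):
    m=np.array(mask,bool); x0=np.array([-.19,.05,.35,.4,.4,0,.25,0,0,0]); 
    def g(v): p=x0*0; p[m]=v; return np.r_[f(p),0.5*np.array(v)]
    x=least_squares(g,x0[m]); print(mask,x.x.round(4),x.fun[:-m.sum()].reshape(-1,3).round(1).tolist())
E
```

```text
[ 0.  0. -0.]
[-0.  0.  0.]
[ 0. -0.  0.]
[-0.  0. -0.]
[0. 0. 0.]
[-0.  0.  0.]
[1, 1, 1, 1, 1, 1, 1, 0, 0, 0] [-0.1874  0.1349  0.0311  0.567   0.3119  0.0622  0.2663] [[4.3, 1.7, -0.0], [2.8, -19.9, -0.0], [3.4, 11.3, 3.2], [-11.0, 6.0, -17.9], [7.0, 1.5, 17.8], [-5.3, -5.0, -3.1]]
[1, 1, 1, 1, 1, 1, 1, 1, 0, 0] [-0.      0.      0.1988  0.6016  0.4636  0.      0.356  -0.1918] [[-0.0, 0.0, 0.0], [0.0, -0.0, 0.0], [-0.0, 0.0, 0.0], [-0.0, 0.0, -0.0], [0.0, -0.0, 0.0], [-0.0, -0.0, -0.0]]
[1, 1, 1, 1, 1, 1, 1, 1, 1, 0] [-0.      0.      0.1988  0.6016  0.4636  0.      0.356  -0.1918  0.    ] [[-0.0, -0.0, 0.0], [0.0, -0.0, 0.0], [-0.0, 0.0, 0.0], [-0.0, 0.0, -0.0], [0.0, -0.0, 0.0], [-0.0, -0.0, -0.0]]
[1, 1, 1, 1, 1, 1, 1, 0, 1, 0] [-0.1893  0.1089  0.033   0.5729  0.318   0.065   0.2783  0.0178] [[3.2, 0.1, -4.1], [-0.9, -14.3, -1.9], [4.3, 11.6, 4.8], [-10.8, 5.1, -15.4], [7.9, -0.7, 21.0], [-5.7, -6.4, -4.4]]
```

```bash
cat >> kin.py <<'E'
PP=np.array([0,0,.1988,.6016,.4636,0,.356,-.1918,0,0])
_f=lambda v:np.concatenate([(fk(q,v)[0]-P)*1000 for q,P,o in D])
PP=least_squares(lambda v:np.r_[_f(np.r_[v,0,0]),.001*v],PP[:8]).x; PP=np.r_[PP,0,0]
LO=np.array([-176.03,-82.01,-58.28,-173.87,-174.79,-173.66]);HI=np.array([176.03,121.73,71.71,95.51,-.11,173.66])
def ik(P,R,q0):
    def f(q):
        p,r=fk(q,PP); return np.r_[(p-P)*1000,(R.inv()*r).as_rotvec(degrees=True)*5]
    x=least_squares(f,np.clip(q0,LO+.01,HI-.01),bounds=(LO,HI),max_nfev=60); return x.x,np.linalg.norm(x.fun)
E
cat > scan.py <<'E'
from kin import *
seeds=[[24,8,-50,30,-10,-130],[24,8,-45,-100,-20,0],[24,8,-50,-160,-15,50],[24,8,-50,80,-15,170],[0,20,-30,-90,-60,-90]]
for T in(25,30,35,40,45):
  for y in (-20,-10,0,13,20,27,35,45):
    R=ori(T,y); P=tcp(M+[0,0,.043],R,[.002,0,.0167]); best=set()
    for s in seeds:
        q,e=ik(P,R,s)
        if e<.5: best.add(tuple(q.round(0).astype(int).tolist()))
    print(T,y,list(best)[:3])
E
timeout 500 python3 scan.py
```

```text
25 -20 []
25 -10 []
25 0 []
25 13 []
25 20 []
25 27 [(22, 14, -40, -11, -10, -75)]
25 35 [(18, 15, -34, -23, -19, -52)]
25 45 [(13, 16, -28, -30, -27, -33)]
30 -20 []
30 -10 []
30 0 []
30 13 []
30 20 []
30 27 [(20, 14, -38, -24, -9, -60)]
30 35 [(13, 15, -32, -36, -18, -37)]
30 45 [(8, 16, -27, -40, -28, -20)]
35 -20 []
35 -10 []
35 0 []
35 13 []
35 20 []
35 27 [(13, 14, -34, -44, -11, -35)]
35 35 [(7, 15, -30, -50, -21, -18)]
35 45 [(2, 17, -26, -51, -30, -6)]
40 -20 []
40 -10 [(-18, 16, -51, -163, -17, 80)]
40 0 []
40 13 []
40 20 [(9, 14, -33, -62, -8, -19)]
40 27 [(3, 14, -31, -65, -17, -7)]
40 35 [(-1, 16, -28, -64, -25, 1)]
40 45 [(-4, 18, -25, -61, -34, 8)]
45 -20 []
45 -10 [(-19, 19, -57, -167, -32, 86)]
45 0 [(-19, 16, -45, -137, -20, 62)]
45 13 [(-7, 14, -34, -97, -14, 22)]
45 20 [(-7, 15, -33, -88, -19, 18)]
45 27 [(-8, 16, -31, -82, -24, 18)]
45 35 [(-10, 18, -29, -76, -31, 19)]
45 45 [(-11, 20, -25, -70, -39, 21)]
```

```bash
cat > clr.py <<'E'
from kin import *
def grid(x,y,z,n=(9,9,9)): return np.stack(np.meshgrid(*[np.linspace(a[0],a[1],k) for a,k in zip((x,y,z),n)]),-1).reshape(-1,3)
ob={}
ob['post']=np.vstack([grid((-63,-47),s,(0,78),(5,5,20)) for s in((75,91),(-91,-75))]+[grid((-60,-50),s,(62,72),(3,3,3)) for s in((63,75),(-75,-63))])
c,s=np.cos(np.pi/3),np.sin(np.pi/3)
def cov(G): # G: r, y, n(normal up) -> mould frame open
    return np.c_[65-G[:,0]*c+ G[:,2]*s*1, G[:,1], 62+G[:,0]*s+G[:,2]*c]
ob['cover']=cov(np.vstack([grid((0,123),(-47,47),(-4,4),(40,25,3)),grid((41,89),(-24,24),(-9,-4),(15,15,3)),grid((139,151),(-45,45),(-6,6),(4,25,4)),grid((110,126),(-66,-47),(-6,6),(5,6,3)),grid((110,126),(47,66),(-6,6),(5,6,3))]))
ob['hinge']=np.vstack([grid((55,75),y,(20,75),(4,4,12)) for y in((48,62),(-62,-48))])
ob['base']=grid((-75,75),(-60,60),(25,25),(60,50,1))
def sd(p,lo,hi):
    d=np.maximum(lo-p,p-hi); return np.where((d>0).any(1),np.linalg.norm(np.maximum(d,0),axis=1),d.max(1)).min()
def clear(T,psi,xo,zc,h,back=0,op=66):
    R=ori(T,psi); P=tcp([0,0,(20+h)],R,[xo,0,zc])-R.apply([0,0,back]); r={}
    for k,O in ob.items():
        p=R.inv().apply(O-P)
        v=[sd(p,np.array([-39,-96.5,-200]),np.array([39,96.5,-44]))]
        for sg in(1,-1):
            a,b=sorted((sg*op/2,sg*(op/2+21))); v.append(sd(p,np.array([-9.5,a,-44]),np.array([9.5,b,22])))
        r[k]=min(v)
    return r
if __name__=='__main__':
  for T in(25,30,35,40,45):
    for psi in(0,7,14,18,22,27,32):
      best=None
      for xo in(-3,0,3,6):
        for tiph in(8,11,14):
          h=20; t=np.radians(T); zc=22-((h-tiph)-(9.5-xo)*np.sin(t))/np.cos(t)
          if not 2<=zc<=21: continue
          r=clear(T,psi,xo,zc,h); m=min(r['post'],r['cover'],r['hinge'],r['base']*3)
          if best is None or m>best[0]: best=(m,xo,tiph,round(zc,1),{k:round(float(v),1) for k,v in r.items()})
      print(T,psi,best)
E
python3 clr.py
```

```text
25 0 (np.float64(3.4199944836373484), 6, 14, np.float64(17.0), {'post': 3.4, 'cover': 4.1, 'hinge': 38.9, 'base': 9.0})
25 7 (np.float64(3.40295654056255), 0, 14, np.float64(19.8), {'post': 3.4, 'cover': 5.0, 'hinge': 39.0, 'base': 9.0})
25 14 (np.float64(0.5176621432113961), -3, 11, np.float64(17.9), {'post': 0.5, 'cover': 0.9, 'hinge': 34.6, 'base': 6.0})
25 18 (np.float64(-3.0936669257663496), -3, 11, np.float64(17.9), {'post': 3.5, 'cover': -3.1, 'hinge': 31.1, 'base': 6.0})
25 22 (np.float64(-6.947843086082152), -3, 8, np.float64(14.6), {'post': 6.9, 'cover': -6.9, 'hinge': 26.5, 'base': 3.0})
25 27 (np.float64(-11.591500954495611), -3, 8, np.float64(14.6), {'post': 10.8, 'cover': -11.6, 'hinge': 22.8, 'base': 3.0})
25 32 (np.float64(-16.008842183631774), -3, 8, np.float64(14.6), {'post': 13.2, 'cover': -16.0, 'hinge': 20.0, 'base': 3.0})
30 0 (np.float64(0.14765898321727633), 0, 14, np.float64(20.6), {'post': 0.1, 'cover': 19.3, 'hinge': 46.1, 'base': 9.1})
30 7 (np.float64(-0.6863323204257625), 6, 14, np.float64(17.1), {'post': -0.7, 'cover': 9.3, 'hinge': 32.7, 'base': 9.0})

[... 2466 characters left out ...]
 3, 14, np.float64(20.0), {'post': -12.2, 'cover': 31.7, 'hinge': 38.3, 'base': 9.0})
45 14 (np.float64(-12.729197459392154), 3, 14, np.float64(20.0), {'post': -12.7, 'cover': 28.9, 'hinge': 32.1, 'base': 9.0})
45 18 (np.float64(-11.874526705952007), 6, 11, np.float64(12.8), {'post': -11.9, 'cover': 20.9, 'hinge': 21.8, 'base': 6.0})
45 22 (np.float64(-9.189497423339773), 6, 14, np.float64(17.0), {'post': -9.2, 'cover': 18.9, 'hinge': 21.7, 'base': 9.0})
45 27 (np.float64(-6.1818481123336895), 6, 8, np.float64(8.5), {'post': -6.2, 'cover': 12.1, 'hinge': 15.4, 'base': 3.0})
45 32 (np.float64(-3.582798494003562), 6, 8, np.float64(8.5), {'post': -3.6, 'cover': 7.8, 'hinge': 15.9, 'base': 3.0})
```

```bash
cat > t.py <<'E'
from clr import *
seeds=[[24,8,-50,30,-10,-130],[22,14,-40,-11,-10,-75],[20,14,-38,-60,-5,-30]]
for psi in(3,5,7,8,9,10,12,14):
    r=[{k:round(float(v),1) for k,v in clear(25,psi,4.9,21.2,20,b).items()} for b in(0,15,40)]
    R=ori(25,13+psi); P=tcp(M+[0,0,.04],R,[.0049,0,.0212]); out=[]
    for b in(0,.05,.1,.14):
        o=[ik(P-R.apply([0,0,b]),R,s) for s in seeds]; q,e=min(o,key=lambda a:a[1]); out.append((q.round(0).astype(int).tolist(),round(float(e),1)))
    print(psi,r,'\n  ',out)
print('T30-28 options')
for T in(26,28,30):
  for psi in(10,12,14):
    print(T,psi,{k:round(float(v),1) for k,v in clear(T,psi,4.9,21.2,20,0).items()})
E
python3 t.py
```

```text
3 [{'post': 6.7, 'cover': 3.1, 'hinge': 38.8, 'base': 12.3}, {'post': 20.3, 'cover': 3.1, 'hinge': 45.2, 'base': 25.9}, {'post': 26.8, 'cover': 3.1, 'hinge': 56.1, 'base': 48.6}] 
   [([24, 14, -50, 15, -2, -112], 14.2), ([21, 6, -58, 39, -2, -133], 4.8), ([27, 0, -52, 19, -14, -119], 0.0), ([29, -5, -49, 14, -22, -114], 0.0)]
5 [{'post': 6.7, 'cover': 1.7, 'hinge': 37.0, 'base': 12.3}, {'post': 20.3, 'cover': 1.7, 'hinge': 43.3, 'base': 25.9}, {'post': 25.7, 'cover': 1.7, 'hinge': 54.2, 'base': 48.6}] 
   [([24, 14, -50, 13, -2, -108], 10.4), ([21, 6, -57, 35, -2, -128], 1.8), ([27, 0, -50, 14, -16, -111], 0.0), ([28, -5, -47, 10, -23, -108], 0.0)]
7 [{'post': 6.7, 'cover': 0.1, 'hinge': 35.1, 'base': 12.3}, {'post': 20.3, 'cover': 0.1, 'hinge': 41.4, 'base': 25.9}, {'post': 24.7, 'cover': 0.1, 'hinge': 52.3, 'base': 48.6}] 
   [([24, 14, -50, 12, -2, -106], 6.5), ([25, 7, -52, 18, -6, -112], 0.0), ([26, 0, -48, 9, -17, -104], 0.0), ([27, -5, -46, 7, -24, -102], 0.0)]
8 [{'post': 6.7, 'cover': -0.9, 'hinge': 34.2, 'base': 12.3}, {'post': 20.3, 'cover': -0.9, 'hinge': 40.5, 'base': 2
[... 1411 characters left out ...]
], 0.0), ([23, 8, -41, -7, -16, -79], 0.0), ([22, 1, -41, -5, -23, -81], 0.0), ([22, -3, -40, -4, -28, -82], 0.0)]
T30-28 options
26 10 {'post': 5.7, 'cover': -0.9, 'hinge': 32.6, 'base': 12.3}
26 12 {'post': 6.1, 'cover': -2.9, 'hinge': 30.8, 'base': 12.3}
26 14 {'post': 7.2, 'cover': -4.9, 'hinge': 29.1, 'base': 12.3}
28 10 {'post': 3.6, 'cover': 3.3, 'hinge': 32.8, 'base': 12.1}
28 12 {'post': 3.7, 'cover': 1.4, 'hinge': 31.1, 'base': 12.1}
28 14 {'post': 4.7, 'cover': -0.6, 'hinge': 29.3, 'base': 12.1}
30 10 {'post': 1.4, 'cover': 7.4, 'hinge': 33.0, 'base': 12.0}
30 12 {'post': 1.4, 'cover': 5.4, 'hinge': 31.3, 'base': 12.0}
30 14 {'post': 2.1, 'cover': 3.4, 'hinge': 29.5, 'base': 12.0}
```

```bash
cat > t2.py <<'E'
import clr; from clr import *
a=np.linspace(0,2*np.pi,16,endpoint=False)
cyl=lambda y:np.array([(-55+r*np.cos(t),y+r*np.sin(t),z) for t in a for r in(4,8) for z in np.linspace(40,78,10)])
ob['post']=np.vstack([cyl(83),cyl(-83)]+[grid((-59,-51),s,(63,71),(3,3,3)) for s in((65,75),(-75,-65))])
u=np.random.default_rng(0).normal(size=(150,3));u=6*u/np.linalg.norm(u,axis=1)[:,None]
base=[grid((0,123),(-47,47),(-4,4),(40,25,3)),grid((41,89),(-24,24),(-9,-4),(15,15,3)),np.array([(145+6*np.cos(t),y,6*np.sin(t)) for t in a for y in np.linspace(-45,45,25)])]
ob['cover']=cov(np.vstack(base+[np.array([120,y,0])+u for y in(60,-60)]+[grid((112,126),y,(-4,4),(4,5,3)) for y in((47,60),(-60,-47))]))
if __name__=='__main__':
  res=[]
  for T in(25,27,29,31,33,35,37,39):
    for psi in(0,4,8,12,16,20,24,28):
      for xo in(0,4,8):
        for tiph in(8,11,14,17):
          t=np.radians(T); zc=22-((20-tiph)-(9.5-xo)*np.sin(t))/np.cos(t)
          if not 2<=zc<=21.5: continue
          r=clear(T,psi,xo,zc,20); m=min(r['post'],r['cover'],r['hinge']); res.append((round(float(m),1),T,psi,xo,tiph,round(float(zc),1),round(float(r['post']),1),round(float(r['cover']),1)))
  res.sort(reverse=True); seen={}
  for x in res:
    k=x[1:3]
    if k in seen: continue
    seen[k]=1
    if len(seen)>16: break
    R=ori(x[1],13+x[2]); P=tcp(M+[0,0,.04],R,[x[3]/1e3,0,x[5]/1e3])
    o=[ik(P,R,s) for s in ([22,14,-40,-11,-10,-75],[13,14,-34,-44,-11,-35],[7,15,-30,-50,-21,-18])]; q,e=min(o,key=lambda b:b[1]); print(x,q.round(0).astype(int).tolist(),round(float(e),1))
E
python3 t2.py
```

```text
(6.4, 25, 0, 4, 17, 21.3, 6.4, 6.6) [23, 14, -51, 18, -2, -117] 19.8
(6.2, 35, 20, 8, 17, 19.4, 6.2, 6.3) [9, 15, -30, -48, -18, -23] 0.0
(6.0, 37, 24, 8, 17, 19.4, 6.8, 6.0) [3, 15, -28, -55, -24, -9] 0.0
(5.7, 37, 28, 4, 14, 18.6, 5.7, 6.5) [1, 17, -27, -56, -28, -4] 0.0
(5.5, 35, 24, 4, 14, 18.5, 5.5, 7.1) [6, 15, -29, -51, -23, -15] 0.0
(5.2, 33, 16, 8, 17, 19.4, 5.2, 5.8) [15, 14, -34, -38, -12, -41] 0.0
(5.1, 39, 28, 8, 17, 19.4, 6.9, 5.1) [-1, 17, -27, -60, -29, 2] 0.0
(4.8, 33, 20, 4, 14, 18.4, 4.8, 6.4) [11, 15, -31, -43, -17, -30] 0.0
(4.4, 35, 28, 0, 14, 21.3, 4.4, 7.9) [3, 16, -28, -51, -27, -9] 0.0
(4.4, 27, 8, 4, 17, 21.4, 4.4, 5.2) [24, 14, -49, 4, -1, -97] 6.7
(4.4, 27, 4, 8, 17, 19.4, 4.4, 4.6) [24, 14, -49, 6, -1, -102] 15.2
(4.4, 27, 0, 8, 17, 19.4, 4.4, 7.3) [23, 14, -49, 9, -1, -108] 23.7
(4.2, 39, 24, 8, 17, 19.4, 4.2, 8.3) [0, 16, -28, -60, -26, -2] 0.0
(4.0, 33, 24, 0, 14, 21.0, 4.0, 7.0) [8, 15, -30, -45, -22, -22] 0.0
(3.8, 25, 4, 4, 17, 21.3, 6.3, 3.8) [24, 14, -50, 14, -2, -110] 12.4
(3.7, 37, 20, 8, 17, 19.4, 3.7, 9.2) [5, 15, -30, -55, -20, -14] 0.0
```

```bash
python3 - <<'E'
from clr import *; import t2
print(clear(36,22,6,18.4,20),clear(36,22,6,18.4,20,40),clear(36,22,6,18.4,20,90))
R=ori(25); g=np.array([.4747,-.2486,.0418]); goto(g+[0,0,.09],R)
R2=ori(36,35); 
P2=tcp(np.array([.479,-.247,.02]),R2,[.006,0,.0184]); print(P2)
for b in(0,.06): print(ik(P2-R2.apply([0,0,b]),R2,[-15,15,-20,-40,-40,-40]))
E
```

```text
{'post': np.float64(4.6024204591003794), 'cover': np.float64(8.187145123106129), 'hinge': np.float64(21.49072448303787), 'base': np.float64(10.030293749625333)} {'post': np.float64(25.371886811052704), 'cover': np.float64(8.645329705206102), 'hinge': np.float64(43.13510377114691), 'base': np.float64(42.390999094417005)} {'post': np.float64(36.26060403688839), 'cover': np.float64(23.995944676678644), 'hinge': np.float64(82.91576890129731), 'base': np.float64(82.84182032023163)}
d [ 0.545 -1.678  1.803] r [ 0.016 -0.227 -0.201] rows 6.0
[ 0.47411691 -0.25041917  0.03841262]
(array([-36.08392216,  22.5456815 , -21.19116933, -50.84331292,
       -45.81412746,  17.60368348]), np.float64(3.395451170909524e-13))
(array([-38.95774939,  17.59415836, -20.80258566, -46.65534565,
       -50.96567544,  14.1475803 ]), np.float64(1.8013012746418658e-13))
```

```bash
python3 -m creep '[{"grip":1,"delta_pos":[0.2,-0.4,0.4],"rotation":[0,-0.08,-0.07]},{"grip":1,"delta_pos":[0.27,-0.84,0.8],"rotation":[0.01,-0.16,-0.14]},{"grip":1,"delta_pos":[0.27,-0.84,0.9],"rotation":[0.016,-0.227,-0.2]},{"grip":1,"delta_pos":[0.27,-0.84,0.9],"rotation":[0.016,-0.227,-0.2]},{"grip":1,"delta_pos":[0.27,-0.84,0.9],"rotation":[0.016,-0.227,-0.2]}]'
python3 - <<'E'
from h import *
R=ori(25); g=np.array([.4747,-.2486,.0418]); goto(g+[0,0,.03],R)
E
```

```text
clock: 7.6
tool_pos: [0.4975, -0.1757, 0.227]
orientation: [179.9, 24.9, -167.0]
force: [0.4, -0.2, -0.8]
opening: 0.0532
gripper_force: 30.0
d [ 1.004 -0.661  1.243] r [ 0.001 -0.001 -0.   ] rows 4.0
```

```bash
python3 -m creep '[{"grip":1,"delta_pos":[0.3,-0.2,0.3],"rotation":[0,0,0]},{"grip":1,"delta_pos":[0.6,-0.4,0.6],"rotation":[0,0,0]},{"grip":1,"delta_pos":[0.9,-0.6,0.9],"rotation":[0,0,0]},{"grip":1,"delta_pos":[1,-0.66,1],"rotation":[0,0,0]},{"grip":1,"delta_pos":[1,-0.66,1],"rotation":[0,0,0]}]'
python3 -m creep '[{"grip":1,"delta_pos":[0,0,0.2],"rotation":[0,0,0]},{"grip":1,"delta_pos":[0,0,0.24],"rotation":[0,0,0]},{"grip":1,"delta_pos":[0,0,0.24],"rotation":[0,0,0]}]'
python3 - <<'E'
from h import *
R=ori(25); g=np.array([.4747,-.2486,.0413]); goto(g,R)
E
```

```text
clock: 8.1
tool_pos: [0.4665, -0.251, 0.0933]
orientation: [179.8, 24.8, -167.1]
force: [0.6, 0.7, -0.6]
opening: 0.0529
gripper_force: 30.0
clock: 8.4
tool_pos: [0.4778, -0.2474, 0.0747]
orientation: [179.9, 25.1, -166.8]
force: [-0.3, 0.5, -0.1]
opening: 0.0532
gripper_force: 30.0
d [ 0.171 -0.005  0.288] r [0.001 0.001 0.002] rows 1.0
```

```bash
python3 -m creep '[{"grip":1,"delta_pos":[0.08,0,0.14],"rotation":[0,0,0]},{"grip":1,"delta_pos":[0.14,0,0.24],"rotation":[0,0,0]},{"grip":1,"delta_pos":[0.155,0,0.265],"rotation":[0,0,0]},{"grip":1,"delta_pos":[0.165,0,0.28],"rotation":[0,0,0]},{"grip":1,"delta_pos":[0.165,0,0.28],"rotation":[0,0,0]}]'
```

```text
clock: 8.9
tool_pos: [0.4744, -0.2486, 0.0428]
orientation: [180.0, 25.1, -166.9]
force: [0.2, 0.1, -0.2]
opening: 0.053
gripper_force: 30.0
```

Lower another 1.5 mm, then release, and retreat along the tool axis.

```bash
python3 -m creep '[{"grip":1,"delta_pos":[0.006,0,0.013],"rotation":[0,0,0]},{"grip":1,"delta_pos":[0.006,0,0.013],"rotation":[0,0,0]},{"grip":0,"delta_pos":[0.006,0,0.013],"rotation":[0,0,0]},{"grip":0,"delta_pos":[0.006,0,0.013],"rotation":[0,0,0]},{"grip":0,"delta_pos":[0.006,0,0.013],"rotation":[0,0,0]}]'
python3 -m creep '[{"grip":0,"delta_pos":[0,0,-0.1],"rotation":[0,0,0]},{"grip":0,"delta_pos":[0,0,-0.4],"rotation":[0,0,0]},{"grip":0,"delta_pos":[0,0,-0.8],"rotation":[0,0,0]},{"grip":0,"delta_pos":[0,0,-0.8],"rotation":[0,0,0]},{"grip":0,"delta_pos":[0,0,-0.8],"rotation":[0,0,0]}]'
python3 - <<'E'
from h import *
B=np.array([.479,-.247,0]);R=ori(36,35); P=tcp(B+[0,0,.02],R,[.006,0,.0184]); goto(P-R.apply([0,0,.06]),R)
E
```

```text
clock: 9.4
tool_pos: [0.4739, -0.2486, 0.0405]
orientation: [179.9, 25.1, -166.9]
force: [-0.1, -0.8, 0.4]
opening: 0.072
gripper_force: 0.0
clock: 9.9
tool_pos: [0.441, -0.2566, 0.1146]
orientation: [-179.9, 25.2, -166.9]
force: [-0.2, 0.3, 0.3]
opening: 0.0875
gripper_force: 0.0
d [ 0.109 -0.146  0.254] r [-0.125 -0.118 -0.209] rows 3.0
```

```bash
python3 -m creep '[{"grip":0,"delta_pos":[0.03,-0.05,0],"rotation":[-0.04,-0.04,-0.07]},{"grip":0,"delta_pos":[0.07,-0.1,0.1],"rotation":[-0.08,-0.08,-0.14]},{"grip":0,"delta_pos":[0.11,-0.146,0.25],"rotation":[-0.125,-0.118,-0.209]},{"grip":0,"delta_pos":[0.11,-0.146,0.25],"rotation":[-0.125,-0.118,-0.209]},{"grip":0,"delta_pos":[0.11,-0.146,0.25],"rotation":[-0.125,-0.118,-0.209]}]'
python3 - <<'E'
from h import *
B=np.array([.479,-.247,0]);R=ori(36,35); P=tcp(B+[0,0,.02],R,[.006,0,.0184]); print(P);goto(P,R)
E
```

```text
clock: 10.4
tool_pos: [0.4441, -0.2721, 0.0826]
orientation: [179.5, 35.9, -145.2]
force: [-0.9, -0.8, -0.1]
opening: 0.0876
gripper_force: 0.0
[ 0.47411691 -0.25041917  0.03841262]
d [-0.04   0.002  0.575] r [ 0.004 -0.001 -0.002] rows 2.0
```

```bash
python3 -m creep '[{"grip":0,"delta_pos":[-0.02,0,0.3],"rotation":[0.004,0,0]},{"grip":0,"delta_pos":[-0.04,0,0.5],"rotation":[0.004,0,0]},{"grip":0,"delta_pos":[-0.04,0,0.575],"rotation":[0.004,0,0]},{"grip":0,"delta_pos":[-0.04,0,0.575],"rotation":[0.004,0,0]},{"grip":0,"delta_pos":[-0.04,0,0.575],"rotation":[0.004,0,0]}]'
python3 - <<'E'
from h import *
B=np.array([.479,-.247,0]);R=ori(36,35); P=tcp(B+[0,0,.02],R,[.006,0,.0184]); goto(P,R)
E
```

```text
clock: 10.9
tool_pos: [0.4751, -0.2487, 0.0418]
orientation: [-179.9, 35.8, -145.1]
force: [0.3, 0.3, 0.4]
opening: 0.0877
gripper_force: 0.0
d [ 0.034 -0.008  0.017] r [-0.002 -0.002 -0.001] rows 1.0
```

```bash
python3 -m creep '[{"grip":0,"delta_pos":[0.034,-0.008,0.017],"rotation":[-0.002,-0.002,0]},{"grip":0,"delta_pos":[0.034,-0.008,0.017],"rotation":[-0.002,-0.002,0]},{"grip":0,"delta_pos":[0.034,-0.008,0.017],"rotation":[-0.002,-0.002,0]}]'
python3 -m creep '[{"grip":1,"delta_pos":[0,0,0],"rotation":[0,0,0]},{"grip":1,"delta_pos":[0,0,0],"rotation":[0,0,0]},{"grip":1,"delta_pos":[0,0,0],"rotation":[0,0,0]},{"grip":1,"delta_pos":[0,0,0],"rotation":[0,0,0]},{"grip":1,"delta_pos":[0,0,0],"rotation":[0,0,0]}]'
python3 -m creep '[{"grip":1,"delta_pos":[0,0,0],"rotation":[0,0,0]}]'
```

```text
clock: 11.2
tool_pos: [0.4739, -0.2512, 0.0384]
orientation: [180.0, 36.1, -145.2]
force: [-0.9, 0.6, -0.4]
opening: 0.0874
gripper_force: 0.0
clock: 11.7
tool_pos: [0.474, -0.2506, 0.038]
orientation: [179.9, 36.1, -145.1]
force: [-1.3, -0.2, -0.1]
opening: 0.053
gripper_force: 28.4
clock: 11.8
tool_pos: [0.474, -0.2507, 0.038]
orientation: [179.9, 36.1, -145.1]
force: [-0.9, -0.2, 0.0]
opening: 0.0532
gripper_force: 30.0
```

```bash
cat >> h.py <<'E'
R2=ori(36,35); hd=np.array([np.cos(np.radians(35)),np.sin(np.radians(35)),0])
SEAT=M-.0058*hd+[0,0,.058]
PRE=SEAT-R2.apply([0,0,.15])
E
python3 - <<'E'
from kin import *
print(SEAT,PRE); P,_=tool(); goto(P+[0,0,.12],R2); goto(PRE,R2)
q=[-36,22,-21,-51,-46,18]
for X in list(np.linspace(P,P+[0,0,.14],3))+list(np.linspace(P+[0,0,.14],PRE,5))+list(np.linspace(PRE,SEAT,6)):
    q,e=ik(X,R2,q); print(q.round(0),round(e,2))
E
```

```text
[0.56374892 0.04107326 0.058     ] [ 0.49152609 -0.00949771  0.17935255]
d [-0.706  0.001 -0.97 ] r [ 0.     0.001 -0.001] rows 3.0
d [-2.062  1.879 -0.244] r [ 0.     0.001 -0.001] rows 6.0
[-36.  23. -21. -51. -46.  18.] 0.0
[-35.  16. -20. -46. -50.   8.] 0.0
[-33.  10. -17. -41. -56.   0.] 0.0
[-33.  10. -17. -41. -56.   0.] 0.0
[-26.   6. -22. -42. -51.  -5.] 0.0
[-18.   2. -26. -41. -45. -12.] 0.0
[ -7.  -1. -30. -39. -39. -22.] 0.0
[  5.  -3. -34. -34. -31. -35.] 0.0
[  5.  -3. -34. -34. -31. -35.] 0.0
[  6.   0. -34. -37. -28. -32.] 0.0
[  6.   4. -33. -41. -26. -28.] 0.0
[  6.   8. -32. -44. -24. -24.] 0.0
[  6.  12. -31. -48. -22. -20.] 0.0
[  6.  15. -29. -53. -21. -15.] 0.0
```

```bash
python3 -m creep '[{"grip":1,"delta_pos":[-0.1,0,-0.14],"rotation":[0,0,0]},{"grip":1,"delta_pos":[-0.35,0,-0.48],"rotation":[0,0,0]},{"grip":1,"delta_pos":[-0.7,0,-0.97],"rotation":[0,0,0]},{"grip":1,"delta_pos":[-0.7,0,-0.97],"rotation":[0,0,0]}]'
python3 -m creep '[{"grip":1,"delta_pos":[-0.2,0.28,0.1],"rotation":[0,0,0]},{"grip":1,"delta_pos":[-0.43,0.6,0.2],"rotation":[0,0,0]},{"grip":1,"delta_pos":[-0.68,0.94,0.3],"rotation":[0,0,0]},{"grip":1,"delta_pos":[-0.68,0.94,0.3],"rotation":[0,0,0]}]'
python3 -m creep '[{"grip":1,"delta_pos":[-0.2,0.28,0.1],"rotation":[0,0,0]},{"grip":1,"delta_pos":[-0.43,0.6,0.2],"rotation":[0,0,0]},{"grip":1,"delta_pos":[-0.68,0.9,0.36],"rotation":[0,0,0]},{"grip":1,"delta_pos":[-0.68,0.9,0.36],"rotation":[0,0,0]},{"grip":1,"delta_pos":[-0.68,0.9,0.36],"rotation":[0,0,0]}]'
python3 - <<'E'
from h import *
goto(PRE,R2);goto(SEAT,R2)
E
```

```text
clock: 12.2
tool_pos: [0.4754, -0.2527, 0.1633]
orientation: [-179.5, 36.2, -144.7]
force: [0.8, -0.2, -0.9]
opening: 0.053
gripper_force: 30.0
clock: 12.6
tool_pos: [0.479, -0.1277, 0.1745]
orientation: [179.9, 36.2, -144.9]
force: [0.4, -0.4, 0.4]
opening: 0.0534
gripper_force: 30.0
clock: 13.1
tool_pos: [0.49, -0.0131, 0.1844]
orientation: [180.0, 36.0, -144.8]
force: [0.4, -0.6, -1.3]
opening: 0.0533
gripper_force: 30.0
d [0.003 0.021 0.06 ] r [0.002 0.    0.002] rows 1.0
d [0.004 0.017 1.56 ] r [0.002 0.    0.002] rows 4.0
```

```bash
python3 -m creep '[{"grip":1,"delta_pos":[0,0.02,0.2],"rotation":[0.002,0,0.002]},{"grip":1,"delta_pos":[0,0.02,0.45],"rotation":[0.002,0,0.002]},{"grip":1,"delta_pos":[0,0.02,0.7],"rotation":[0.002,0,0.002]},{"grip":1,"delta_pos":[0,0.02,0.85],"rotation":[0.002,0,0.002]},{"grip":1,"delta_pos":[0,0.02,0.85],"rotation":[0.002,0,0.002]}]'
python3 -m creep '[{"grip":1,"delta_pos":[0,0,0.15],"rotation":[0,0,0]},{"grip":1,"delta_pos":[0,0,0.3],"rotation":[0,0,0]},{"grip":1,"delta_pos":[0,0,0.45],"rotation":[0,0,0]},{"grip":1,"delta_pos":[0,0,0.45],"rotation":[0,0,0]},{"grip":1,"delta_pos":[0,0,0.45],"rotation":[0,0,0]}]'
python3 - <<'E'
from h import *
goto(SEAT,R2)
snap('scene','s6.png',(255,140,375,240),6)
E
```

```text
clock: 13.6
tool_pos: [0.5302, 0.0132, 0.1133]
orientation: [179.8, 35.8, -145.6]
force: [0.1, -0.3, -0.1]
opening: 0.0532
gripper_force: 30.0
clock: 14.1
tool_pos: [0.5519, 0.0288, 0.0797]
orientation: [180.0, 36.0, -145.5]
force: [-0.3, 0.6, -0.3]
opening: 0.0531
gripper_force: 30.0
d [-0.008  0.034  0.274] r [-0.003  0.    -0.004] rows 1.0
```

View pics/s6.png

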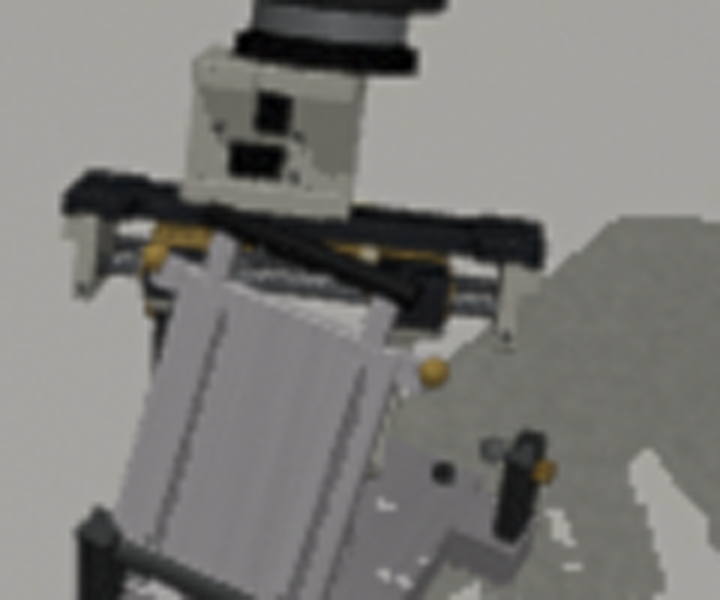

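The view shows the gripper clear of the bar, the studs and the left post at (520,480). I'll move to 7 mm straight above the seat, then go down vertically.

```bash
python3 - <<'E'
from h import *
goto(SEAT+[0,0,.007],R2)
E
```

```text
d [-0.045  0.032  0.219] r [-0.003  0.001 -0.004] rows 1.0
```

```bash
python3 -m creep '[{"grip":1,"delta_pos":[-0.015,0.03,0.07],"rotation":[-0.003,0,-0.004]},{"grip":1,"delta_pos":[-0.03,0.03,0.14],"rotation":[-0.003,0,-0.004]},{"grip":1,"delta_pos":[-0.045,0.032,0.215],"rotation":[-0.003,0,-0.004]},{"grip":1,"delta_pos":[-0.045,0.032,0.215],"rotation":[-0.003,0,-0.004]},{"grip":1,"delta_pos":[-0.045,0.032,0.215],"rotation":[-0.003,0,-0.004]}]'
python3 - <<'E'
from h import *
goto(SEAT,R2)
E
```

```text
clock: 14.65
tool_pos: [0.5636, 0.0424, 0.0643]
orientation: [179.9, 36.0, -144.9]
force: [-0.0, 0.7, -0.5]
opening: 0.0532
gripper_force: 30.0
d [ 0.042 -0.012  0.047] r [0.001 0.    0.001] rows 1.0
```

```bash
python3 -m creep '[{"grip":1,"delta_pos":[0.012,-0.012,0.016],"rotation":[0,0,0]},{"grip":1,"delta_pos":[0.02,-0.012,0.028],"rotation":[0,0,0]},{"grip":1,"delta_pos":[0.03,-0.012,0.038],"rotation":[0,0,0]},{"grip":1,"delta_pos":[0.035,-0.012,0.04],"rotation":[0,0,0]},{"grip":1,"delta_pos":[0.035,-0.012,0.04],"rotation":[0,0,0]}]'
python3 - <<'E'
from h import *
goto(SEAT,R2);print(ctrl.get_obs()['force'])
E
```

```text
clock: 15.15
tool_pos: [0.5638, 0.0409, 0.0593]
orientation: [180.0, 36.0, -144.9]
force: [0.7, 0.0, -0.6]
opening: 0.0531
gripper_force: 30.0
d [0.007 0.002 0.011] r [0.001 0.    0.001] rows 1.0
[ 0.69145584  0.00161205 -0.58879916]
```

```bash
python3 -m creep '[{"grip":1,"delta_pos":[0.004,0,0.006],"rotation":[0,0,0]},{"grip":1,"delta_pos":[0.008,0,0.011],"rotation":[0,0,0]},{"grip":1,"delta_pos":[0.008,0,0.011],"rotation":[0,0,0]},{"grip":1,"delta_pos":[0.008,0,0.011],"rotation":[0,0,0]}]'
python3 -m creep '[{"grip":1,"delta_pos":[0.003,0,0.005],"rotation":[0,0,0]},{"grip":1,"delta_pos":[0.003,0,0.005],"rotation":[0,0,0]},{"grip":1,"delta_pos":[0.003,0,0.005],"rotation":[0,0,0]}]'
```

```text
clock: 15.55
tool_pos: [0.5639, 0.041, 0.0581]
orientation: [180.0, 36.1, -144.9]
force: [0.2, 0.1, -0.5]
opening: 0.0534
gripper_force: 30.0
clock: 15.85
tool_pos: [0.564, 0.041, 0.058]
orientation: [180.0, 36.1, -144.9]
force: [-2.5, -1.3, 5.6]
opening: 0.0532
gripper_force: 30.0
```

Contact came exactly at the floor height. Release to about 66 mm and back out along the tool axis.

```bash
python3 -m creep '[{"grip":0.3,"delta_pos":[0,0,0],"rotation":[0,0,0]},{"grip":0.25,"delta_pos":[0,0,0],"rotation":[0,0,0]},{"grip":0.25,"delta_pos":[0,0,0],"rotation":[0,0,0]},{"grip":0.25,"delta_pos":[0,0,0],"rotation":[0,0,0]},{"grip":0.25,"delta_pos":[0,0,0],"rotation":[0,0,0]}]'
python3 -m creep '[{"grip":0.25,"delta_pos":[0,0,-0.1],"rotation":[0,0,0]},{"grip":0.25,"delta_pos":[0,0,-0.3],"rotation":[0,0,0]},{"grip":0.25,"delta_pos":[0,0,-0.6],"rotation":[0,0,0]},{"grip":0.25,"delta_pos":[0,0,-0.9],"rotation":[0,0,0]},{"grip":0.25,"delta_pos":[0,0,-0.9],"rotation":[0,0,0]}]'
python3 -m creep '[{"grip":1,"delta_pos":[0,0,-0.4],"rotation":[0,0,0]},{"grip":1,"delta_pos":[0,0,-0.8],"rotation":[0,0,0]},{"grip":1,"delta_pos":[0,0,-1],"rotation":[0,0,0]},{"grip":1,"delta_pos":[0,0,-1],"rotation":[0,0,0]}]'
python3 - <<'E'
from h import *
snap('top','t6.png',(235,165,335,245),6)
E
```

```text
clock: 16.35
tool_pos: [0.5639, 0.041, 0.0573]
orientation: [180.0, 36.0, -144.9]
force: [0.3, -0.3, 0.2]
opening: 0.0655
gripper_force: 0.0
clock: 16.85
tool_pos: [0.5202, 0.0097, 0.1339]
orientation: [-179.8, 36.3, -144.8]
force: [-0.0, 0.5, -0.3]
opening: 0.0655
gripper_force: 0.0
clock: 17.25
tool_pos: [0.4725, -0.024, 0.214]
orientation: [-179.8, 36.3, -144.8]
force: [0.2, 0.0, 0.4]
opening: 0.0394
gripper_force: 0.0
```

View pics/t6.png

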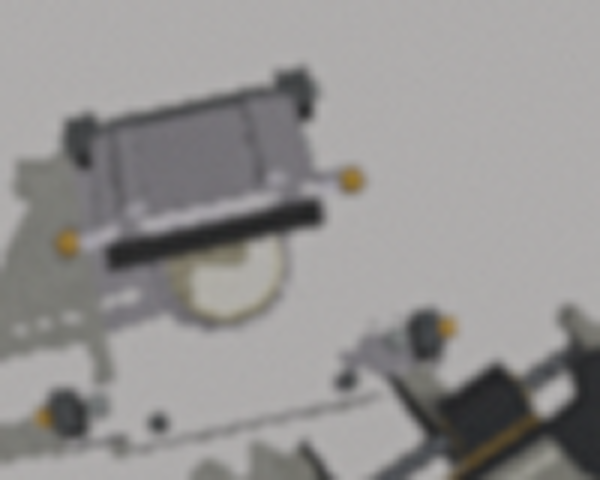

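The top view shows the blank lying flat inside the recess ring at about (230,280), with the open cover and bar above it. Next I plan the bar push.

```bash
cat >> h.py <<'E'
R0=ori(0,13)
def barpt(th,lift=0):
    t=np.radians(th); return M+(.065-.145*np.cos(t))*xm+[0,0,.062+.145*np.sin(t)+.028+lift]
E
python3 - <<'E'
from kin import *
P,_=tool();goto(P+[0,0,.06],R2);goto(barpt(60,.05),R0)
q=[6,-3,-34,-34,-31,-35]
for X in [barpt(60,.05)]+[barpt(t) for t in(60,40,20,5,0)]:
    q,e=ik(X,R0,q); print(X.round(3),q.round(0),round(e,2))
print([( t,(1.45*(np.cos(np.radians(t))-.5)).round(3),(1.45*(.866-np.sin(np.radians(t)))).round(3)) for t in(60,55,50,45,40,35,30,25,20,16,12,10,8,7,6,5,4,3,2,1,0)])
E
```

```text
d [-0.354 -0.001 -0.484] r [-0.     0.002  0.001] rows 2.0
d [-1.206  0.032  0.225] r [0.077 0.397 0.237] rows 5.0
[0.561 0.043 0.266] [  24.    9.  -12.    0.  -68. -101.] 0.0
[0.561 0.043 0.216] [  24.   11.  -16.   -0.  -62. -101.] 0.0
[0.524 0.034 0.183] [  25.   10.  -23.   -0.  -57. -102.] 0.0
[0.499 0.028 0.14 ] [  26.   10.  -30.    0.  -50. -103.] 0.0
[0.491 0.027 0.103] [  26.   12.  -33.   -0.  -45. -103.] 0.0
[0.491 0.026 0.09 ] [  26.   13.  -34.    0.  -43. -103.] 0.0
[(60, np.float64(0.0), np.float64(-0.0)), (55, np.float64(0.107), np.float64(0.068)), (50, np.float64(0.207), np.float64(0.145)), (45, np.float64(0.3), np.float64(0.23)), (40, np.float64(0.386), np.float64(0.324)), (35, np.float64(0.463), np.float64(0.424)), (30, np.float64(0.531), np.float64(0.531)), (25, np.float64(0.589), np.float64(0.643)), (20, np.float64(0.638), np.float64(0.76)), (16, np.float64(0.669), np.float64(0.856)), (12, np.float64(0.693), np.float64(0.954)), (10, np.float64(0.703), np.float64(1.004)), (8, np.float64(0.711), np.float64(1.054)), (7, np.float64(0.714), np.float64(1.079)), (6, np.float64(0.717), np.float64(1.104)), (5, np.float64(0.719), np.float64(1.129)), (4, np.float64(0.721), np.float64(1.155)), (3, np.float64(0.723), np.float64(1.18)), (2, np.float64(0.724), np.float64(1.205)), (1, np.float64(0.725), np.float64(1.23)), (0, np.float64(0.725), np.float64(1.256))]
```

```bash
python3 -m creep '[{"grip":1,"delta_pos":[-0.25,0,-0.35],"rotation":[0,0,0]},{"grip":1,"delta_pos":[-0.53,0,-0.73],"rotation":[0,0,0]},{"grip":1,"delta_pos":[-0.53,0,-0.73],"rotation":[0,0,0]}]'
python3 -m creep '[{"grip":1,"delta_pos":[0,0,0],"rotation":[0.015,0.08,0.047]},{"grip":1,"delta_pos":[0,0,0],"rotation":[0.03,0.16,0.095]},{"grip":1,"delta_pos":[0,0,0],"rotation":[0.046,0.24,0.142]},{"grip":1,"delta_pos":[0,0,0],"rotation":[0.062,0.32,0.19]},{"grip":1,"delta_pos":[0,0,0],"rotation":[0.077,0.397,0.237]}]'
python3 - <<'E'
from h import *
goto(barpt(60,.05),R0)
E
```

```text
clock: 17.6
tool_pos: [0.4752, -0.0235, 0.3071]
orientation: [-179.6, 36.4, -144.6]
force: [0.8, 0.3, -0.3]
opening: 0.0114
gripper_force: 0.0
clock: 18.1
tool_pos: [0.4725, -0.0225, 0.3007]
orientation: [179.7, 1.4, -165.9]
force: [0.8, -0.5, 0.1]
opening: 0.0005
gripper_force: 0.0
d [-1.01   0.415  0.379] r [0.003 0.016 0.012] rows 3.0
```

```bash
python3 -m creep '[{"grip":1,"delta_pos":[-0.4,0.2,0],"rotation":[0.003,0.016,0.012]},{"grip":1,"delta_pos":[-0.8,0.35,0.2],"rotation":[0.003,0.016,0.012]},{"grip":1,"delta_pos":[-1,0.415,0.38],"rotation":[0.003,0.016,0.012]},{"grip":1,"delta_pos":[-1,0.415,0.38],"rotation":[0.003,0.016,0.012]},{"grip":1,"delta_pos":[-1,0.415,0.38],"rotation":[0.003,0.016,0.012]}]'
python3 - <<'E'
from h import *
goto(barpt(60,.006),R0)
E
```

```text
clock: 18.6
tool_pos: [0.5601, 0.0423, 0.2641]
orientation: [179.9, 0.0, -166.8]
force: [0.9, -0.2, 0.9]
opening: 0.0006
gripper_force: 0.0
d [-0.011  0.001  0.426] r [0.001 0.    0.002] rows 1.0
```

```bash
python3 -m creep '[{"grip":1,"delta_pos":[-0.01,0,0.2],"rotation":[0,0,0.002]},{"grip":1,"delta_pos":[-0.01,0,0.4],"rotation":[0,0,0.002]},{"grip":1,"delta_pos":[-0.01,0,0.43],"rotation":[0,0,0.002]},{"grip":1,"delta_pos":[-0.01,0,0.43],"rotation":[0,0,0.002]}]'
python3 -m creep '[{"grip":1,"delta_pos":[0,0,0.03],"rotation":[0,0,0]},{"grip":1,"delta_pos":[0,0,0.06],"rotation":[0,0,0]},{"grip":1,"delta_pos":[0.05,0,0.1],"rotation":[0,0,0]},{"grip":1,"delta_pos":[0.11,0,0.13],"rotation":[0,0,0]},{"grip":1,"delta_pos":[0.11,0,0.13],"rotation":[0,0,0]}]'
python3 - <<'E'
from h import *
for t in(52,45,38,30,20,12): print(t,end=' ');goto(barpt(t),R0)
E
```

```text
clock: 19.0
tool_pos: [0.5611, 0.0418, 0.2239]
orientation: [179.9, 0.3, -167.1]
force: [1.0, -0.5, 0.4]
opening: 0.0006
gripper_force: 0.0
clock: 19.5
tool_pos: [0.55, 0.0395, 0.2105]
orientation: [179.9, 0.3, -167.1]
force: [0.9, 0.9, 1.8]
opening: 0.0
gripper_force: 0.8
52 d [0.052 0.006 0.062] r [ 0.001  0.003 -0.001] rows 1.0
45 d [0.185 0.005 0.178] r [ 0.001  0.003 -0.001] rows 1.0
38 d [0.303 0.005 0.31 ] r [ 0.001  0.003 -0.001] rows 1.0
30 d [0.417 0.004 0.478] r [ 0.001  0.003 -0.001] rows 2.0
20 d [0.525 0.004 0.706] r [ 0.001  0.003 -0.001] rows 2.0
12 d [0.582 0.003 0.9  ] r [ 0.001  0.003 -0.001] rows 3.0
```

```bash
python3 -m creep '[{"grip":1,"delta_pos":[0.05,0,0.06],"rotation":[0,0,0]},{"grip":1,"delta_pos":[0.12,0,0.12],"rotation":[0,0,0]},{"grip":1,"delta_pos":[0.18,0,0.18],"rotation":[0,0,0]},{"grip":1,"delta_pos":[0.25,0,0.25],"rotation":[0,0,0]},{"grip":1,"delta_pos":[0.3,0,0.31],"rotation":[0,0,0]}]'
python3 - <<'E'
from h import *
print(ctrl.get_obs()['force'])
for t in(38,30,25,20,16,12): print(t,end=' ');goto(barpt(t),R0)
snap('scene','s7.png',(255,140,375,240),6)
E
```

```text
clock: 20.0
tool_pos: [0.52, 0.0323, 0.1795]
orientation: [179.9, 0.2, -167.1]
force: [-4.5, -1.7, 5.7]
opening: 0.0003
gripper_force: 2.6
[-4.46179333 -1.7293631   5.66431679]
38 d [-0.007  0.009  0.002] r [ 0.001  0.002 -0.001] rows 1.0
30 d [0.106 0.008 0.17 ] r [ 0.001  0.002 -0.001] rows 1.0
25 d [0.165 0.008 0.282] r [ 0.001  0.002 -0.001] rows 1.0
20 d [0.214 0.008 0.398] r [ 0.001  0.002 -0.001] rows 1.0
16 d [0.245 0.008 0.495] r [ 0.001  0.002 -0.001] rows 2.0
12 d [0.27  0.008 0.593] r [ 0.001  0.002 -0.001] rows 2.0
```

View pics/s7.png

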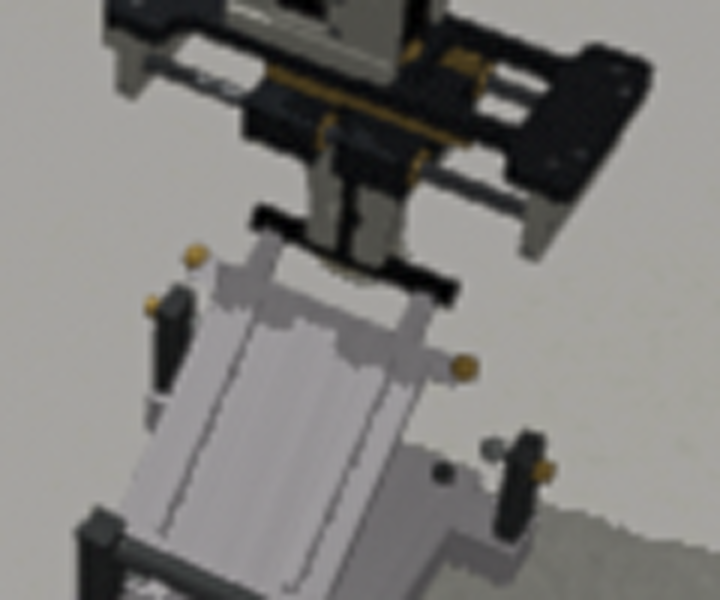

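The fingertips ride on the bar at about (370,265), and the cover is at about 38°. I carry on, biased slightly forward.

```bash
python3 -m creep '[{"grip":1,"delta_pos":[0.03,0,0.08],"rotation":[0,0,0]},{"grip":1,"delta_pos":[0.07,0,0.16],"rotation":[0,0,0]},{"grip":1,"delta_pos":[0.11,0,0.24],"rotation":[0,0,0]},{"grip":1,"delta_pos":[0.15,0,0.32],"rotation":[0,0,0]},{"grip":1,"delta_pos":[0.18,0,0.4],"rotation":[0,0,0]}]'
python3 - <<'E'
from h import *
print(ctrl.get_obs()['force'])
for t in(20,16,12,10,8,0): print(t,end=' ');goto(barpt(t),R0)
E
```

```text
clock: 20.55
tool_pos: [0.5039, 0.0291, 0.1385]
orientation: [179.9, 0.3, -167.1]
force: [-1.6, -0.5, 1.9]
opening: 0.0001
gripper_force: 1.1
[-1.63910327 -0.5080968   1.9020457 ]
20 d [ 0.049  0.004 -0.011] r [ 0.001  0.003 -0.001] rows 1.0
16 d [0.08  0.004 0.085] r [ 0.001  0.003 -0.001] rows 1.0
12 d [0.105 0.004 0.183] r [ 0.001  0.003 -0.001] rows 1.0
10 d [0.115 0.003 0.233] r [ 0.001  0.003 -0.001] rows 1.0
8 d [0.123 0.003 0.283] r [ 0.001  0.003 -0.001] rows 1.0
0 d [0.138 0.003 0.485] r [ 0.001  0.003 -0.001] rows 2.0
```

```bash
python3 -m creep '[{"grip":1,"delta_pos":[0.03,0,0.06],"rotation":[0,0,0]},{"grip":1,"delta_pos":[0.06,0,0.12],"rotation":[0,0,0]},{"grip":1,"delta_pos":[0.08,0,0.18],"rotation":[0,0,0]},{"grip":1,"delta_pos":[0.09,0,0.24],"rotation":[0,0,0]},{"grip":1,"delta_pos":[0.09,0,0.24],"rotation":[0,0,0]}]'
python3 -m creep '[{"grip":1,"delta_pos":[0.01,0,0.03],"rotation":[0,0,0]},{"grip":1,"delta_pos":[0.015,0,0.06],"rotation":[0,0,0]},{"grip":1,"delta_pos":[0.015,0,0.06],"rotation":[0,0,0]}]'
python3 - <<'E'
from h import *
print(ctrl.get_obs()['force'])
for t in(8,6,4,2,0): print(t,end=' ');goto(barpt(t),R0)
E
```

```text
clock: 21.05
tool_pos: [0.4952, 0.0272, 0.1144]
orientation: [179.9, 0.2, -167.1]
force: [-0.3, 1.6, 0.7]
opening: 0.0003
gripper_force: 0.8
clock: 21.35
tool_pos: [0.4941, 0.0269, 0.1089]
orientation: [179.9, 0.3, -167.1]
force: [0.9, 0.1, 1.4]
opening: 0.0007
gripper_force: 0.7
[0.93767159 0.11387589 1.39963017]
8 d [ 0.022  0.003 -0.012] r [ 0.001  0.003 -0.001] rows 1.0
6 d [0.028 0.003 0.038] r [ 0.001  0.003 -0.001] rows 1.0
4 d [0.033 0.003 0.088] r [ 0.001  0.003 -0.001] rows 1.0
2 d [0.036 0.003 0.139] r [ 0.001  0.003 -0.001] rows 1.0
0 d [0.037 0.003 0.189] r [ 0.001  0.003 -0.001] rows 1.0
```

```bash
python3 -m creep '[{"grip":1,"delta_pos":[0.005,0,0.02],"rotation":[0,0,0]},{"grip":1,"delta_pos":[0.01,0,0.04],"rotation":[0,0,0]},{"grip":1,"delta_pos":[0.01,0,0.06],"rotation":[0,0,0]},{"grip":1,"delta_pos":[0.01,0,0.08],"rotation":[0,0,0]},{"grip":1,"delta_pos":[0.01,0,0.08],"rotation":[0,0,0]}]'
python3 -m creep '[{"grip":1,"delta_pos":[0,0,0.02],"rotation":[0,0,0]},{"grip":1,"delta_pos":[0,0,0.04],"rotation":[0,0,0]},{"grip":1,"delta_pos":[0,0,0.04],"rotation":[0,0,0]}]'
```

```text
clock: 21.85
tool_pos: [0.4932, 0.0267, 0.1017]
orientation: [179.9, 0.3, -167.1]
force: [-1.2, 0.1, 3.4]
opening: 0.0004
gripper_force: 2.1
clock: 22.15
tool_pos: [0.4928, 0.0266, 0.0971]
orientation: [179.9, 0.3, -167.1]
force: [-0.2, -0.2, 0.7]
opening: 0.0005
gripper_force: 0.1
```

```bash
python3 -c "
from h import *
print(ctrl.get_obs()['force']);goto(barpt(0),R0)"
```

```text
[-0.24512815 -0.15416351  0.70427761]
d [0.023 0.003 0.071] r [ 0.001  0.003 -0.001] rows 1.0
```

```bash
for i in 1 2; do :; done
python3 -m creep '[{"grip":1,"delta_pos":[0,0,0.01],"rotation":[0,0,0]},{"grip":1,"delta_pos":[0,0,0.02],"rotation":[0,0,0]},{"grip":1,"delta_pos":[0,0,0.02],"rotation":[0,0,0]}]'
python3 -m creep '[{"grip":1,"delta_pos":[0,0,0.01],"rotation":[0,0,0]},{"grip":1,"delta_pos":[0,0,0.02],"rotation":[0,0,0]},{"grip":1,"delta_pos":[0,0,0.02],"rotation":[0,0,0]}]'
```

```text
clock: 22.45
tool_pos: [0.4928, 0.0266, 0.095]
orientation: [179.9, 0.2, -167.1]
force: [-2.1, -0.2, 1.6]
opening: 0.0003
gripper_force: 0.9
clock: 22.75
tool_pos: [0.4932, 0.0267, 0.0929]
orientation: [179.9, 0.3, -167.1]
force: [-0.2, -0.8, 0.6]
opening: 0.0004
gripper_force: 0.0
```

```bash
python3 -m creep '[{"grip":1,"delta_pos":[0,0,0.01],"rotation":[0,0,0]},{"grip":1,"delta_pos":[0,0,0.015],"rotation":[0,0,0]},{"grip":1,"delta_pos":[0,0,0.015],"rotation":[0,0,0]}]'
python3 -m creep '[{"grip":1,"delta_pos":[0,0,0.01],"rotation":[0,0,0]},{"grip":1,"delta_pos":[0,0,0.01],"rotation":[0,0,0]}]'
python3 -c "
from h import *
snap('scene','s8.png',(255,140,375,240),6)"
```

```text
clock: 23.05
tool_pos: [0.4935, 0.0268, 0.0916]
orientation: [179.9, 0.3, -167.1]
force: [0.2, -0.5, 0.6]
opening: 0.0008
gripper_force: 0.1
clock: 23.25
tool_pos: [0.4933, 0.0268, 0.0906]
orientation: [179.9, 0.3, -167.1]
force: [-0.6, 0.7, -1.2]
opening: 0.0002
gripper_force: 0.0
```

View pics/s8.png

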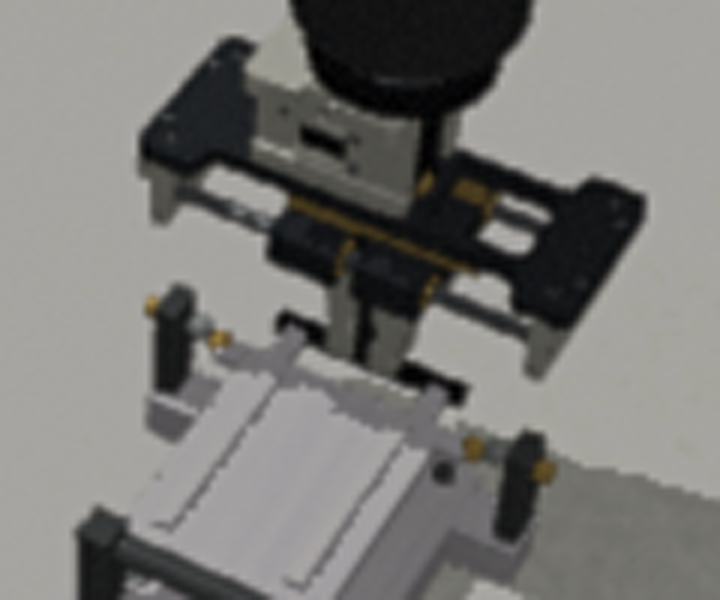

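```bash
python3 - <<'E'
from h import *
for th in(0,1,2,3,4,6):
    t=np.radians(th);f=lambda r,y,n=0:((proj('scene',M+(.065-r*np.cos(t))*xm+y*ym+[0,0,.062+r*np.sin(t)+n])-[255,140]+.5)*6).round(0)
    print(th,'bar',f(.145,-.045),f(.145,.045),'stud',f(.12,-.06),f(.12,.06))
print('ball',((proj('scene',M-.055*xm+.069*ym+[0,0,.067])-[255,140]+.5)*6).round(0))
t,_=tool();print('tip',((proj('scene',t-[0,0,.022])-[255,140]+.5)*6).round(0))
E
```

```text
0 bar [281. 318.] [468. 397.] stud [223. 341.] [474. 449.]
1 bar [281. 314.] [468. 393.] stud [223. 337.] [474. 445.]
2 bar [282. 310.] [469. 389.] stud [223. 334.] [475. 442.]
3 bar [282. 306.] [469. 385.] stud [223. 331.] [475. 439.]
4 bar [282. 302.] [470. 381.] stud [223. 328.] [476. 436.]
6 bar [282. 295.] [471. 374.] stud [223. 322.] [476. 430.]
ball [495. 449.]
tip [371. 350.]
```

The bar ends at (282,318) and (464,393), and the studs at (220,338) and (472,447), match an angle of about 0°, so the catches have snapped. Now I press in small steps.

```bash
python3 -m creep '[{"grip":1,"delta_pos":[0.01,0,0.005],"rotation":[0,0,0]},{"grip":1,"delta_pos":[0.01,0,0.005],"rotation":[0,0,0]}]'
python3 -m creep '[{"grip":1,"delta_pos":[0,0,0.005],"rotation":[0,0,0]},{"grip":1,"delta_pos":[0,0,0.005],"rotation":[0,0,0]}]'
```

```text
clock: 23.5
tool_pos: [0.4925, 0.0266, 0.0902]
orientation: [179.9, 0.3, -167.1]
force: [0.4, -1.0, 0.5]
opening: 0.0003
gripper_force: 0.3
clock: 23.7
tool_pos: [0.4925, 0.0266, 0.0899]
orientation: [179.9, 0.3, -167.1]
force: [0.4, 1.0, 3.4]
opening: -0.0
gripper_force: 1.4
```

```bash
python3 -m creep '[{"grip":1,"delta_pos":[0,0,0.005],"rotation":[0,0,0]},{"grip":1,"delta_pos":[0,0,0.005],"rotation":[0,0,0]}]'
python3 -m creep '[{"grip":1,"delta_pos":[0,0,0.003],"rotation":[0,0,0]},{"grip":1,"delta_pos":[0,0,0.003],"rotation":[0,0,0]}]'
```

```text
clock: 23.9
tool_pos: [0.4925, 0.0266, 0.0895]
orientation: [179.9, 0.3, -167.1]
force: [-1.2, 0.6, 5.4]
opening: 0.0004
gripper_force: 3.0
clock: 24.1
tool_pos: [0.4926, 0.0266, 0.0894]
orientation: [179.9, 0.3, -167.1]
force: [-1.4, 1.1, 7.4]
opening: 0.0005
gripper_force: 3.7
```

```bash
python3 -m creep '[{"grip":1,"delta_pos":[0,0,0.005],"rotation":[0,0,0]},{"grip":1,"delta_pos":[0,0,0.008],"rotation":[0,0,0]},{"grip":1,"delta_pos":[0,0,0.008],"rotation":[0,0,0]}]'
python3 -m creep '[{"grip":1,"delta_pos":[0,0,0.005],"rotation":[0,0,0]},{"grip":1,"delta_pos":[0,0,0.008],"rotation":[0,0,0]},{"grip":1,"delta_pos":[0,0,0.008],"rotation":[0,0,0]}]'
```

```text
clock: 24.4
tool_pos: [0.4926, 0.0265, 0.0889]
orientation: [179.9, 0.3, -167.1]
force: [-3.1, -0.3, 11.9]
opening: 0.0007
gripper_force: 6.0
clock: 24.7
tool_pos: [0.4926, 0.0266, 0.0885]
orientation: [179.9, 0.3, -167.0]
force: [-5.3, 0.7, 15.7]
opening: 0.0006
gripper_force: 8.0
```

```bash
python3 -m creep '[{"grip":1,"delta_pos":[0,0,0.008],"rotation":[0,0,0]},{"grip":1,"delta_pos":[0,0,0.013],"rotation":[0,0,0]},{"grip":1,"delta_pos":[0,0,0.018],"rotation":[0,0,0]},{"grip":1,"delta_pos":[0,0,0.018],"rotation":[0,0,0]}]'
python3 -m creep '[{"grip":1,"delta_pos":[0,0,0],"rotation":[0,0,0]},{"grip":1,"delta_pos":[0,0,0],"rotation":[0,0,0]},{"grip":1,"delta_pos":[0,0,0],"rotation":[0,0,0]}]'
python3 -m creep '[{"grip":1,"delta_pos":[0,0,0],"rotation":[0,0,0]},{"grip":1,"delta_pos":[0,0,0],"rotation":[0,0,0]},{"grip":1,"delta_pos":[0,0,0],"rotation":[0,0,0]},{"grip":1,"delta_pos":[0,0,0],"rotation":[0,0,0]},{"grip":1,"delta_pos":[0,0,0],"rotation":[0,0,0]}]'
```

```text
clock: 25.1
tool_pos: [0.4927, 0.0265, 0.0875]
orientation: [179.9, 0.4, -167.0]
force: [-7.9, 0.9, 25.8]
opening: 0.0003
gripper_force: 12.9
clock: 25.4
tool_pos: [0.4927, 0.0265, 0.0875]
orientation: [179.9, 0.4, -167.0]
force: [-8.1, 1.2, 24.6]
opening: 0.0005
gripper_force: 12.8
clock: 25.9
tool_pos: [0.4927, 0.0265, 0.0875]
orientation: [179.9, 0.4, -167.0]
force: [-7.5, 0.9, 26.2]
opening: 0.0004
gripper_force: 12.8
```

I've gone over the 10-picture viewing limit (12 viewed), so I'll check the result numerically. Lift off gently, then measure the stud positions with image code.

```bash
python3 -m creep '[{"grip":1,"delta_pos":[0,0,-0.03],"rotation":[0,0,0]},{"grip":1,"delta_pos":[0,0,-0.08],"rotation":[0,0,0]},{"grip":1,"delta_pos":[0,0,-0.3],"rotation":[0,0,0]},{"grip":1,"delta_pos":[0,0,-0.7],"rotation":[0,0,0]},{"grip":1,"delta_pos":[0,0,-0.9],"rotation":[0,0,0]}]'
python3 -m creep '[{"grip":1,"delta_pos":[0,0,-0.4],"rotation":[0,0,0]},{"grip":1,"delta_pos":[0,0,-0.8],"rotation":[0,0,0]},{"grip":1,"delta_pos":[0,0,-0.8],"rotation":[0,0,0]},{"grip":1,"delta_pos":[0,0,-0.8],"rotation":[0,0,0]}]'
python3 - <<'E'
from h import *
def orange(f):
    h=cv2.cvtColor(cv2.imread(f),cv2.COLOR_BGR2HSV); m=cv2.inRange(h,(10,120,60),(30,255,255)); n,_,st,c=cv2.connectedComponentsWithStats(m); return [(c[i].round(1).tolist(),int(st[i,4])) for i in range(1,n) if st[i,4]>=3 and 260<c[i][0]<370 and 150<c[i][1]<235]
snap('scene','s9.png'); print('now',orange('pics/full_s9.png')); print('shut+press img',orange('pics/full_s8.png'))
for th in(0,2,4,7):
    t=np.radians(th);print(th,[proj('scene',M+(.065-.12*np.cos(t))*xm+y*ym+[0,0,.062+.12*np.sin(t)]).round(1) for y in(-.06,.06)])
a,b=[cv2.imread('pics/full_%s.png'%k).astype(int)[185:240,290:335] for k in('s8','s9')]; print(np.abs(a-b).mean())
E
```

```text
clock: 26.4
tool_pos: [0.4926, 0.0264, 0.178]
orientation: [179.9, 0.4, -167.1]
force: [0.6, -0.5, -0.6]
opening: 0.0007
gripper_force: 0.0
clock: 26.8
tool_pos: [0.4916, 0.0262, 0.256]
orientation: [179.8, 0.4, -167.1]
force: [-0.7, -1.1, -0.6]
opening: 0.0
gripper_force: 0.0
now [([290.8, 196.2], 4), ([333.4, 214.2], 5), ([345.0, 218.0], 9)]
shut+press img [([325.5, 170.0], 4), ([333.7, 172.0], 14), ([308.6, 175.4], 13), ([312.7, 180.7], 3), ([326.3, 187.0], 3), ([290.8, 196.2], 4), ([333.5, 214.0], 6), ([345.0, 218.0], 9)]
0 [array([291.7, 196.3]), array([333.5, 214.3])]
2 [array([291.7, 195.2]), array([333.7, 213.2])]
4 [array([291.7, 194.1]), array([333.8, 212.1])]
7 [array([291.7, 192.6]), array([334. , 210.6])]
19.95771043771044
```

```bash
python3 -c "
from h import *
print(ctrl.close_job())"
```

```text
the job is handed in; nothing more can be done
None
```

The blank lies in the recess and the cover is shut and held by its catches. I pressed it at about 25 N for over half a second, let go and handed in at about 27 s; the peak force between readings wasn't seen, and I viewed 12 pictures, over the limit of 10.

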